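Turn the sensor block well-up and hold it for the probe

TASK

I am about to drop a temperature probe into the aluminium sensor block that lies or stands on the bench mat: find the blind hole in one of its two square ends, turn the block over until that hole faces straight up, and finish holding it still in the gripper over the mat, about 10 cm clear of it. Do not put it down or let go at the end. Leave the spare block in its tray, and do not disturb the circuit board, the solder spool or the multimeter.

Things in the scene. Friction and masses are not known exactly. Their poses are not given: they have to be found in the camera images.
- mat: blue-grey bench mat, 220 x 240 mm (its x and y), 3 mm thick, fixed to the bench; origin at the centre of its underside, z up; its place and yaw vary
- tray: fixed open black tray, 150 x 150 mm, 28 mm high, floor and walls 3 mm thick; origin at the centre of its underside; it stands to the left or right of the mat and holds the spare block, whichever of the two that is
- block_a: one of two alike aluminium sensor blocks, 40 x 40 x 60 mm, about 0.24 kg (varies); a central blind hole, 16 mm across, 42 mm deep, in one 40 x 40 end, other faces plain. Origin at the block's centre, z along the 60 mm length, out of the hole; x, y normal to the long sides. Starts lying on a long side, hole facing any way sideways, either on the mat (to be handled) or in the tray (the spare)
- block_b: the other sensor block, same sizes and same frame (origin at its centre, z points out of the hole). It starts standing on end with its hole facing down, either on the mat (then it is the one to be handled) or in the tray (then it is the spare)
- pcb: loose green circuit board with components, 150 x 110 mm, about 30 mm high, on the other side of the mat from the tray; origin at the centre of its underside; not to be disturbed
- spool: loose solder wire spool standing on its flange, 60 mm across, 42 mm high, beyond the mat; origin at the centre of its underside; not to be disturbed
- meter: loose grey multimeter lying on its back, 190 x 90 mm, 49 mm high over the dial, beyond the mat; origin at the centre of its underside, x along its length; not to be disturbed
Things that resemble listed ones, but are neither listed nor needed, are in the scene too. Leave any red or turquoise look-alike of the block_b alone.

How it is judged (in metres and radians):
At the end, for the whole second after the job is handed in: The block from the mat is gripped by the fingers, hole up within 0.2 rad, its centre 0.10 to 0.30 m above the bench and over the mat, slower than 0.03 m/s and 0.2 rad/s; the other block is still in the tray, within 15 mm of its place (((angle between block_a's own z axis and vertical below 0.2 rad and height (world z) of block_a between 0.1 and 0.3 m and contact force between block_a and the fingers above 2 N and linear speed of block_a below 0.03 m/s and angular speed of block_a below 0.2 rad/s and x of block_a in the frame of mat between -0.11 and 0.11 m and y of block_a in the frame of mat between -0.12 and 0.12 m and horizontal distance between block_b and tray below 0.08 m and height (world z) of block_b below 0.05 m and distance of block_b from where it was at the start of the episode below 0.015 m) or (angle between block_b's own z axis and vertical below 0.2 rad and height (world z) of block_b between 0.1 and 0.3 m and contact force between block_b and the fingers above 2 N and linear speed of block_b below 0.03 m/s and angular speed of block_b below 0.2 rad/s and x of block_b in the frame of mat between -0.11 and 0.11 m and y of block_b in the frame of mat between -0.12 and 0.12 m and horizontal distance between block_a and tray below 0.08 m and height (world z) of block_a below 0.05 m and distance of block_a from where it was at the start of the episode below 0.015 m))); the arm keeps its last pose, push and grip.
It fails at once if the spare block in the tray was moved by more than 15 mm ((horizontal distance between block_a and tray below 0.1 m and height (world z) of block_a below 0.06 m and distance of block_a from where it was at the start of the episode above 0.015 m) or (horizontal distance between block_b and tray below 0.1 m and height (world z) of block_b below 0.06 m and distance of block_b from where it was at the start of the episode above 0.015 m)).
It fails at once if the circuit board, the spool or the multimeter was moved by more than 15 mm (distance of any of pcb, spool, meter from where it was at the start of the episode above 0.015 m).
It also fails if it takes over 51 s, if anything falls off the work surface, if the arm or the gripper's body presses on something with over 40 N, if the wrist force passes 120 N, or if a joint passes its speed limit or range.

ROBOT

A 6-joint arm with a two-finger parallel gripper is mounted at the origin on the work surface. World frame = base frame: x ahead of the robot, y to its left, z up, the work surface at z = 0. Lengths are in mm, angles in rad, forces in N, time in s.
With the tool pointing down it reaches from about 350 to 875 mm from the base axis. Payload 4.2 kg.
Tool frame: the origin (TCP) lies on the centre line of the jaws, within the pads' length; the fingertips stand 22 mm ahead of it and the grasp point (between the pads) lies 3 mm ahead of it (arm.nose_length is the distance from the TCP to the fingertips, in mm); z points along the fingers, x is the direction in which the jaws open and shut, and the axes are right-handed (so a half turn about z gives the same grasp; the last joint's range is limited). The gripper opens to 85 mm and grips with 20 to 120 N. Pads are 22 mm wide; open, the fingers measure 114 mm over their backs; the gripper's body (76 mm by 85 mm) begins 54 mm behind the grasp point. The pads swing forward as they close: fully open they stand 13 mm farther back than shut.
Start: joints at [1.498, 0.385, 0.008, 0, -1.194, -0.259], TCP at [203.558, 590.9, 213.412] pointing down, gripper open.
Joint ranges: [-3.14, 3.14], [-1.21, 2.06], [-1.07, 1.41], [-3.16, 2.05], [-2.99, -0.16], [-3.1, 3.1]. Speed limits (rad/s): [2.79, 2.79, 3.14, 3.14, 3.14, 3.14].

INTERFACE

Orientations are given as a unit quaternion [x, y, z, w].
In Python, from bench import telemetry, get_image, workorder, nets, arm gives the robot as it stands.
- The arm moves only by the tool apply_moves, never from a script. Its argument "steps" is a list of rows, each an object with "hand": the opening, from 0 (shut) to 1 (fully open); "xyz": the shift along the tool's x, y, z in cm, a list of three; "delta_rot": the turn, a rotation vector about the tool's x, y, z in rad, a list of three. In form: [{"hand": hand, "xyz": [x, y, z], "delta_rot": [wx, wy, wz]}, ...]. A call has 1 to 12 rows; each row is the pose to reach, as a shift and turn from the pose commanded when the call began, along the tool's axes at that moment; what a row does not reach only later rows make up. A row lasts 1/12 s, in which the tool goes at most 41.7 mm and 7.16 degrees, less where a joint would pass 70% of its speed; a pose out of reach is approached as far as the arm can. A call with a gripper value outside its range is refused whole. The fingers move at their own pace and stop on an object; the grip force is fixed at half the most. Time passes only in rows, so rows that repeat a pose let the fingers close. It gives the time, the measured TCP pose, the force and the opening at its end, in the units of the state.
- telemetry.read_state(): the state, without advancing time (a new reading comes with each control period).
- get_image(name): name is "scene" or "top"; returns a dict with "frame" (384x512x3 uint8, blue, green, red), "fx", "fy", "cx", "cy" (pixels), "origin" and "orientation" of the camera in the world. Camera axes: x right, y down, z forward; pixel columns grow to the right and rows downward; lengths in mm; the calibration is good to about 2 mm. A picture is of the moment at which its call begins. There is no depth.
- workorder.job_done(): hands the job in, once; it reports no verdict.
Trained networks look in a picture, given as the dict that the camera call returned (one of the last four; its "shot" number tells which), for a name from the list of things; names that differ only in an ending like _2 or _b are one class to them, and where a whole thing is asked for, a point or a joint stands for the part that bears it (a point fixed in the world has none). Each returns a list of dicts, best first, with "confidence" (0 to 1); they miss things now and then, are a little off and sometimes report something else, mostly with a low value. They report only what shows in the picture. A call takes as long as a camera call. They do not tell look-alikes from the thing itself.
- nets.recognise(picture, label): "xyz" ([x, y, z] in mm, in world coordinates, good to about 4 mm: the middle of the surface that is visible of it).
- nets.outline_of(picture, label): "pixels" (384x512 bool, what is visible of it).
- nets.pinpoint(picture, label): "xyz" ([x, y, z] in mm, in world coordinates, good to about 4 mm: a listed point, or the origin of a listed thing).
The state is a dict: "clock": time; "joints": joint angles; "joint_vel": joint speeds; "joint_efforts": joint torques, N m; "position": TCP position; "ee_rot": TCP orientation; "contact_force": force on the tool from outside, world axes, zero at the start; "wrist_torque": the same for the moment, N m; "gripper_width": finger opening in mm.
Only numpy, scipy, OpenCV 4.12 (cv2) and the standard library are available. Lean on these libraries where they do the work, as an engineer would, in place of code of your own. Each camera call takes 0.05 s, during which the arm holds its last target.

## Working session

There is one attempt and no reset: what is moved stays moved. The work goes in short steps, Python scripts to look and compute and a tool call to move; the robot and the scene stay as the last step left them, time stands still between calls to the robot, and variables do not carry over. Pictures are saved under pics/ and viewed, and the job is handed in when it is done.

Besides the shell and the picture viewer there is one more tool, called after "Call:" as name(argument=value, ...), one argument or row to a line, values as JSON. apply_moves: Moves the arm, as the interface text tells. Its arguments: {"type":"object","properties":{"steps":{"type":"array"}},"required":["steps"]}

```bash
ls; mkdir -p pics
python3 - <<'E'
from bench import telemetry, get_image, workorder, nets, arm
import cv2
print(telemetry.read_state())
for n in ["scene","top"]:
    p=get_image(n); cv2.imwrite(f"pics/{n}0.png",p["frame"])
    print(n,{k:v for k,v in p.items() if k!="frame"})
    for l in ["mat","tray","block_a","pcb","spool","meter"]:
        r=nets.recognise(p,l); q=nets.pinpoint(p,l)
        print(l,[(x["xyz"],round(x["confidence"],2)) for x in r][:4],'| pin',[(x["xyz"],round(x["confidence"],2)) for x in q][:4])
E
```

```text
pics
{'clock': 0.0, 'joints': array([ 1.49762655e+00,  3.85534745e-01,  6.56024941e-03, -5.03798258e-04,
       -1.19402394e+00, -2.58588511e-01]), 'joint_vel': array([ 0.00135086, -0.00033015, -0.00141087,  0.00261947, -0.00155876,
       -0.00030241]), 'joint_efforts': array([ 5.75118665e-04, -3.92291415e+01,  1.88398951e+01,  4.18604448e+00,
       -4.66688609e-03,  6.41539621e-08]), 'position': array([203.34933256, 590.29321964, 212.30844617]), 'ee_rot': array([-5.80567597e-01,  8.14211273e-01, -6.97780444e-04, -8.83311969e-04]), 'contact_force': array([ 0.49938329, -0.1300926 ,  0.24529644]), 'wrist_torque': array([ 0.00056729, -0.04258521,  0.0445939 ]), 'gripper_width': 85.12761513756895}
scene {'fx': 369.55451159785844, 'fy': 369.55451159785844, 'cx': 253.59657105709817, 'cy': 192.5902143057917, 'origin': array([1016.76531097, -846.20950589,  635.14606415]), 'orientation': array([ 0.84150005,  0.21600016, -0.12122226, -0.48013203]), 'shot': 1}
mat [([507.9, -123.0, 4.5], 0.86)] | pin [([490.3, -107.1, 1.7], 0.9)]
tray [([518.0, -396.0, 4.5], 0.84)] | pin [([509.1, -384.9, 0.4
[... 676 characters left out ...]
84, 1208.40877836]), 'orientation': array([-0.70105398,  0.71143482, -0.03669052,  0.03221215]), 'shot': 2}
mat [([494.1, -96.5, 6.9], 0.88)] | pin [([488.7, -103.4, 2.4], 0.74)]
tray [([516.8, -381.5, 4.9], 0.7)] | pin [([505.5, -377.7, 1.2], 0.87)]
block_a [([455.1, -152.4, 59.0], 0.89), ([311.5, -189.9, 56.5], 0.85), ([686.3, -78.4, 59.9], 0.65)] | pin [([455.8, -154.8, 28.7], 0.84), ([490.2, -381.7, 23.1], 0.77), ([688.3, -80.7, 33.1], 0.72), ([320.9, -282.4, 30.8], 0.62)]
pcb [([494.3, 379.2, 11.4], 0.96)] | pin [([493.2, 378.2, 1.7], 0.59)]
spool [([785.2, -148.4, 44.0], 0.84)] | pin [([790.5, -149.1, 1.0], 0.68)]
meter [([780.4, 144.0, 31.3], 0.8)] | pin [([783.0, 143.3, -4.1], 0.69)]
```

View pics/scene0.png

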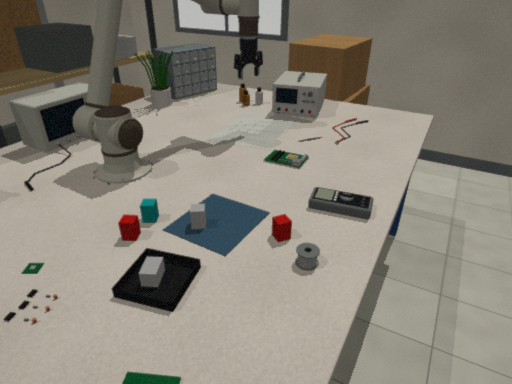

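View pics/top0.png

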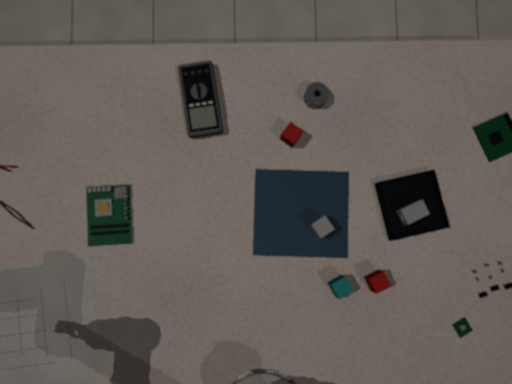

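The block on the mat stands on end at about pixel (323,226) in the top view, so it is block_b with its hole down. The lying one in the tray at (414,212) is the spare, and the red and turquoise cubes are look-alikes. Next I'll check what the arm module offers.

Run:
```python
from bench import get_image, nets
import cv2, numpy as np
from scipy.spatial.transform import Rotation as R
p=get_image("top"); f=p["frame"]
c=cv2.resize(f[150:300,230:460],None,fx=3.4,fy=3.4,interpolation=cv2.INTER_CUBIC); cv2.imwrite("pics/topcrop.png",c)
s=get_image("scene")
c=cv2.resize(s["frame"][180:310,100:320],None,fx=3.6,fy=3.6,interpolation=cv2.INTER_CUBIC); cv2.imwrite("pics/scenecrop.png",c)
def ray(p,u,v,z):
    d=R.from_quat(p["orientation"]).apply([(u-p["cx"])/p["fx"],(v-p["cy"])/p["fy"],1]); return p["origin"]+d*(z-p["origin"][2])/d[2]
for l in ["block_a","mat"]:
  for r in nets.outline_of(p,l):
    m=r["pixels"].astype(np.uint8)
    cs,_=cv2.findContours(m,cv2.RETR_EXTERNAL,cv2.CHAIN_APPROX_NONE)
    c=max(cs,key=cv2.contourArea); b=cv2.boxPoints(cv2.minAreaRect(c))
    z=63 if l!="mat" else 3
    w=np.array([ray(p,*q,z) for q in b])[:,:2]
    print(l,r["confidence"],m.sum(),b.round(1).tolist(),w.round(1).tolist(),np.degrees(np.arctan2(*(w[1]-w[0])[::-1])), w.mean(0))
```

```text
block_a 0.93 372 [[326.29998779296875, 281.5], [342.70001220703125, 272.20001220703125], [352.79998779296875, 290.0], [336.5, 299.29998779296875]] [[325.0, -155.6], [346.4, -195.3], [304.3, -218.1], [283.1, -178.4]] -61.68906921647977 [ 314.7218307 -186.8283019]
block_a 0.85 337 [[307.8999938964844, 224.39999389648438], [324.29998779296875, 213.5], [334.0, 228.0], [317.6000061035156, 238.89999389648438]] [[461.4, -115.3], [487.2, -155.5], [451.8, -177.8], [426.3, -137.7]] -57.41850248305282 [ 456.67411356 -146.57429572]
block_a 0.84 315 [[277.70001220703125, 137.60000610351562], [289.29998779296875, 121.4000015258789], [302.8999938964844, 131.10000610351562], [291.29998779296875, 147.39999389648438]] [[674.7, -46.6], [714.9, -76.0], [690.1, -108.9], [650.0, -79.5]] -36.12673430306333 [682.42039369 -77.76574514]
block_a 0.57 381 [[363.3999938964844, 275.79998779296875], [381.3999938964844, 266.79998779296875], [390.3999938964844, 284.79998779296875], [372.3999938964844, 293.79998779296875]] [[337.2, -244.5], [357.7, -288.3], [315.0, -308.0], [294.6, -264.3]] -64.87166755448615 [ 326.125854   -276.26361775]
block_a 0.31 7840 [[253.0, 169.0], [348.0, 169.0], [348.0, 257.0], [253.0, 257.0]] [[597.9, 15.0], [594.6, -216.5], [382.1, -209.2], [385.6, 18.1]] -90.81063943955107 [490.0776043 -98.1482444]
mat 0.84 7867 [[251.3000030517578, 254.5], [253.8000030517578, 167.1999969482422], [350.29998779296875, 170.0], [347.79998779296875, 257.29998779296875]] [[389.6, 22.2], [611.4, 12.7], [600.7, -234.5], [379.0, -220.6]] -2.4659375712734763 [ 495.18702015 -105.06122872]
mat 0.48 2626 [[176.6999969482422, 64.5], [212.39999389648438, 59.20000076293945], [223.3000030517578, 133.0], [187.60000610351562, 138.1999969482422]] [[885.4, 210.1], [898.4, 116.8], [701.6, 90.0], [689.1, 182.0]] -82.05468516607044 [793.64970625 149.71513122]
```

View pics/topcrop.png

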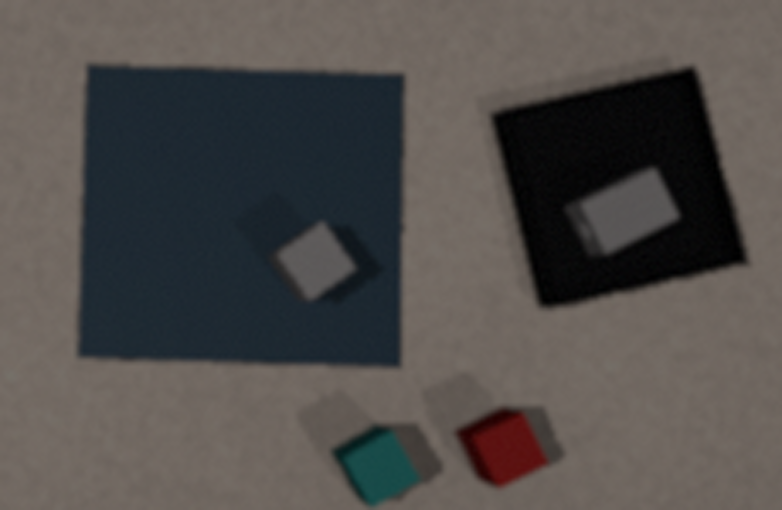

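View pics/scenecrop.png

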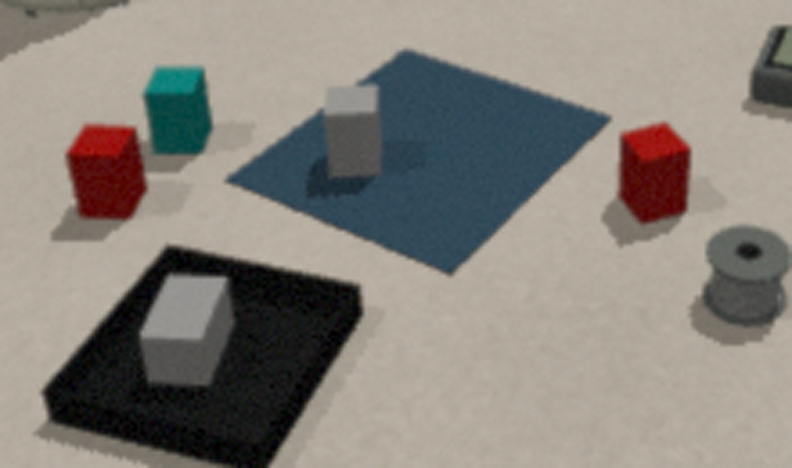

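The standing block's yaw is roughly 37°. I'll write helpers for pose-to-move numbers, then fit the block pose to both views' outlines.

```bash
cat > h.py <<'E'
import numpy as np, json, os, cv2
from scipy.spatial.transform import Rotation as R
from scipy.optimize import least_squares, minimize
def st():
    from bench import telemetry
    s=telemetry.read_state()
    L=json.load(open("log.json")) if os.path.exists("log.json") else []
    L.append(dict(j=list(map(float,s["joints"])),p=list(map(float,s["position"])),q=list(map(float,s["ee_rot"])),t=float(s["clock"])))
    json.dump(L,open("log.json","w")); return s
def show(s):
    print("t",round(s["clock"],2),"pos",s["position"].round(1),"axes(cols)",R.from_quat(s["ee_rot"]).as_matrix().round(3).tolist(),"j",s["joints"].round(3),"F",s["contact_force"].round(1),"w",round(s["gripper_width"],1))
def tool(yaw,pitch,roll=0):
    """tool z: azimuth yaw, pitch below horizontal (rad); roll=0: tool x horizontal, to the right-of-view negative"""
    z=np.array([np.cos(yaw)*np.cos(pitch),np.sin(yaw)*np.cos(pitch),-np.sin(pitch)])
    x=np.array([-np.sin(yaw),np.cos(yaw),0]); y=np.cross(z,x)
    return R.from_matrix(np.c_[x,y,z])*R.from_rotvec([0,0,roll])
def delta(p0,R0,p1,R1):
    return (R0.inv().apply(np.array(p1)-p0)/10).round(2), (R0.inv()*R1).as_rotvec().round(3)
def proj(p,X):
    c=R.from_quat(p["orientation"]).inv().apply(np.asarray(X)-p["origin"])
    return np.c_[p["fx"]*c[:,0]/c[:,2]+p["cx"],p["fy"]*c[:,1]/c[:,2]+p["cy"]]
E
python3 - <<'E'
from h import *
from bench import get_image,nets
show(st())
G=[]
for n in ["top","scene"]:
    p=get_image(n); best=None
    for r in nets.outline_of(p,"block_b"):
        m=r["pixels"]; c=np.argwhere(m).mean(0)[::-1]
        e=proj(p,[[456,-150,40]])[0]
        if np.linalg.norm(c-e)<15 and m.sum()<2000: best=m; print(n,r["confidence"],m.sum(),c,e); break
    G.append((p,best))
def cost(v):
    x,y,a=v; c=0
    X=np.array([[sx*20,sy*20,z] for sx in(-1,1) for sy in(-1,1) for z in(3,63)],float)
    X[:,:2]=X[:,:2]@np.array([[np.cos(a),-np.sin(a)],[np.sin(a),np.cos(a)]]).T+[x,y]
    for p,m in G:
        if m is None: continue
        u=proj(p,X); S=8
        im=np.zeros((384*4,512*4),np.uint8)
        cv2.fillConvexPoly(im,cv2.convexHull(((u+.5)*4).round().astype(np.int32)),255)
        im=cv2.resize(im,(512,384),interpolation=cv2.INTER_AREA)/255.
        c+=np.abs(im-m).sum()
    return c
res=[]
for a in np.radians(range(20,60,4)):
    r=minimize(cost,[456,-148,a],method="Nelder-Mead",options=dict(initial_simplex=[[456,-148,a],[464,-148,a],[456,-140,a],[456,-148,a+.12]]))
    res.append((r.fun,r.x[0],r.x[1],np.degrees(r.x[2])))
for r in sorted(res): print(np.round(r,1))
E
```

```text
t 1.5 pos [203.5 590.9 213.4] axes(cols) [[-0.326, -0.945, -0.0], [-0.945, 0.326, -0.0], [0.0, 0.0, -1.0]] j [ 1.498  0.385  0.008 -0.    -1.194 -0.259] F [-0.2 -0.4 -0.2] w 85.1
top 0.86 341 [320.87096774 225.75659824] [321.0161292  226.67029492]
scene 0.92 390 [197.73589744 216.36666667] [197.87317104 214.63899066]
[  83.1  457.6 -149.5   31.7]
[  83.8  457.3 -150.2   33.9]
[  84.6  457.5 -150.1   33. ]
[  84.9  457.  -149.8   31.8]
[  85.1  457.  -150.    32. ]
[  85.1  457.1 -150.    31.9]
[  86.1  457.3 -149.8   34.7]
[  86.8  457.2 -150.    32.2]
[  87.   457.4 -150.2   31.8]
[ 100.2  457.1 -150.7   42.9]
```

Call:
apply_moves(
  steps=[
    {"hand": 1,"xyz": [6,-10,-2],"delta_rot": [0.1,0,0.2]},
    {"hand": 1,"xyz": [12,-20,-4],"delta_rot": [0.2,0,0.4]},
    {"hand": 1,"xyz": [19.5,-32.7,-6.7],"delta_rot": [0.3,0,0.6]},
    {"hand": 1,"xyz": [19.5,-32.7,-6.7],"delta_rot": [0.3,0,0.6]},
    {"hand": 1,"xyz": [19.5,-32.7,-6.7],"delta_rot": [0.3,0,0.6]},
    {"hand": 1,"xyz": [19.5,-32.7,-6.7],"delta_rot": [0.3,0,0.6]},
    {"hand": 1,"xyz": [19.5,-32.7,-6.7],"delta_rot": [0.3,0,0.6]},
    {"hand": 1,"xyz": [19.5,-32.7,-6.7],"delta_rot": [0.3,0,0.6]},
    {"hand": 1,"xyz": [19.5,-32.7,-6.7],"delta_rot": [0.3,0,0.6]},
    {"hand": 1,"xyz": [19.5,-32.7,-6.7],"delta_rot": [0.3,0,0.6]},
    {"hand": 1,"xyz": [19.5,-32.7,-6.7],"delta_rot": [0.3,0,0.6]},
    {"hand": 1,"xyz": [19.5,-32.7,-6.7],"delta_rot": [0.3,0,0.6]},
  ],
)

```text
clock: 2.7
position: [449.5, 299.6, 280.6]
ee_rot: [-0.308, 0.94, -0.12, 0.086]
contact_force: [0.1, 0.6, 0.4]
gripper_width: 85.1
```

```bash
python3 -c "
from h import *
show(st())"
```

```text
t 2.7 pos [449.5 299.6 280.6] axes(cols) [[-0.796, -0.558, 0.235], [-0.599, 0.782, -0.172], [-0.087, -0.278, -0.957]] j [ 1.055  0.161 -0.282  0.318 -1.182 -0.551] F [0.1 0.6 0.4] w 85.1
```

Call:
apply_moves(
  steps=[
    {"hand": 1,"xyz": [4,-15,0.5],"delta_rot": [-0.25,-0.25,0.2]},
    {"hand": 1,"xyz": [8.6,-31.5,1.1],"delta_rot": [-0.6,-0.6,0.5]},
    {"hand": 1,"xyz": [8.6,-31.5,1.1],"delta_rot": [-0.6,-0.6,0.5]},
    {"hand": 1,"xyz": [8.6,-31.5,1.1],"delta_rot": [-0.6,-0.6,0.5]},
    {"hand": 1,"xyz": [8.6,-31.5,1.1],"delta_rot": [-0.6,-0.6,0.5]},
    {"hand": 1,"xyz": [8.6,-31.5,1.1],"delta_rot": [-0.6,-0.6,0.5]},
    {"hand": 1,"xyz": [8.6,-31.5,1.1],"delta_rot": [-0.6,-0.6,0.5]},
    {"hand": 1,"xyz": [8.6,-31.5,1.1],"delta_rot": [-0.6,-0.6,0.5]},
    {"hand": 1,"xyz": [8.6,-31.5,1.1],"delta_rot": [-0.6,-0.6,0.5]},
    {"hand": 1,"xyz": [8.6,-31.5,1.1],"delta_rot": [-0.6,-0.6,0.5]},
  ],
)

```text
clock: 3.53
position: [561.5, -4.7, 348.8]
ee_rot: [-0.101, 0.912, 0.274, 0.286]
contact_force: [-0.1, 0.3, 0.6]
gripper_width: 85.6
```

```bash
cat > kin.py <<'E'
from h import *
def fk(j,v):
    # v: a1,h,L2,a3,d4,lat,d6,yaw6, offsets
    a1,h,L2,a3,d4,lat,d6=v[:7]
    ry=lambda a:R.from_rotvec([0,a,0]); rx=lambda a:R.from_rotvec([a,0,0]); rz=lambda a:R.from_rotvec([0,0,a])
    A=rz(j[0]); p=np.array([0,0,h])+A.apply([a1,0,0])
    A=A*ry(j[1]+v[8]); p=p+A.apply([0,0,L2])
    A=A*ry(-j[2]+v[9]); p=p+A.apply([0,0,a3])
    A=A*rx(v[11]*j[3]); p=p+A.apply([d4,0,0])
    A=A*ry(-j[4]+v[10]); p=p+A.apply([0,lat,0])
    A=A*rx(v[12]*j[5]+v[7]); p=p+A.apply([d6,0,0])
    T=R.from_matrix(np.array([[0,0,1],[0,1,0],[-1,0,0]],float))
    return p,A*T
def fit(L,s4,s6):
    def f(u):
        v=np.r_[u,s4,s6]; o=[]
        for e in L:
            p,A=fk(e["j"],v); o+=list((p-e["p"])); o+=list(300*(R.from_quat(e["q"]).inv()*A).as_rotvec())
        return np.r_[o,0.01*(u-u0)]
    best=None
    for y6 in (0,np.pi/2,np.pi,-np.pi/2):
      u0=np.array([0,300,400,0,400,-160,200,y6,0,0,0],float)
      r=least_squares(f,u0)
      if best is None or r.cost<best.cost: best=r
    return best
def model():
    v=json.load(open("kin.json")); return np.array(v)
def ik(p,A,v,seed=None,n=60,pen=True):
    lo=np.array([-3.14,-1.21,-1.07,-3.16,-2.99,-3.1]);hi=np.array([3.14,2.06,1.41,2.05,-.16,3.1])
    rng=np.random.default_rng(0); out=[]
    seeds=[seed] if seed is not None else [rng.uniform(lo,hi) for _ in range(n)]
    for s in seeds:
        g=lambda q:(lambda r:np.r_[(r[0]-p)/300,(A.inv()*r[1]).as_rotvec()])(fk(q,v))
        r=least_squares(g,np.clip(s,lo+1e-3,hi-1e-3),bounds=(lo,hi))
        e=g(r.x)
        if np.linalg.norm(e)<1e-3 and not any(np.abs(o-r.x).max()<.05 for o in out): out.append(r.x)
    return out
E
python3 - <<'E'
from kin import *
show(st())
L=json.load(open("log.json"))
for s4 in(1,-1):
  for s6 in (1,-1):
    b=fit(L,s4,s6); print(s4,s6,b.cost,b.x.round(3))
E
```

```text
t 3.53 pos [561.5  -4.7 348.8] axes(cols) [[-0.816, -0.341, 0.467], [-0.027, 0.829, 0.558], [-0.578, 0.442, -0.686]] j [-0.156  0.055 -0.06  -0.774 -1.103  0.614] F [-0.1  0.3  0.6] w 85.6
1 1 25384.268073130217 [ 1.85863e+02 -1.26827e+02  4.03363e+02 -1.27567e+02 -5.92629e+02
 -1.66526e+02  5.65174e+02  3.41000e-01  3.94000e-01  1.04200e+00
 -1.64400e+00]
1 -1 36.65648009698832 [ 1.13800e+00  1.60647e+02  5.64202e+02 -2.22000e-01 -4.19203e+02
 -1.59701e+02  3.15714e+02 -0.00000e+00  2.00000e-03  3.13900e+00
 -3.14200e+00]
-1 1 25336.69306348411 [ 1.85899e+02 -1.28182e+02  4.02204e+02  1.28068e+02  5.96749e+02
 -1.66670e+02  5.66642e+02  3.41000e-01  3.95000e-01 -2.10200e+00
  1.49800e+00]
-1 -1 3.0142026991308226 [ 1.00000e-02  1.61090e+02  5.64261e+02  9.10000e-02  4.21817e+02
 -1.59798e+02  3.15551e+02  0.00000e+00  0.00000e+00 -0.00000e+00
  0.00000e+00]
```

Run:
```python
from kin import *
L=json.load(open("log.json"))
b=fit(L,-1,-1); v=np.r_[b.x,-1,-1]; json.dump(list(v),open("kin.json","w"))
for e in L:
    p,A=fk(e["j"],v); print((p-e["p"]).round(1))
def pts(j):
    v0=v.copy(); v0[6]=0; w=fk(j,v0)[0]; v0[5]=0; w0=fk(j,v0)[0]; v0[4]=0; el=fk(j,v0)[0]
    return el.round(),w0.round(),w.round()
for yawd in (33,-57,123,-147):
  for pd in (15,25):
    for roll in (0,np.pi):
      A=tool(np.radians(yawd),np.radians(pd),roll)
      zt=A.as_matrix()[:,2]
      for j in ik(np.array([457,-150,45])-3*zt,A,v,n=25):
        P=pts(j)
        if min(P[1][2],P[2][2])>60: print(yawd,pd,round(roll),j.round(2),[x.tolist() for x in P])
```

```text
[-0.  -0.1  0. ]
[ 0.  0. -0.]
[ 0.1 -0.  -0. ]
33 15 0 [-0.98  0.74 -0.48 -1.49 -1.32  1.21] [[212.0, -315.0, 578.0], [293.0, -435.0, 182.0], [199.0, -318.0, 127.0]]
33 15 3 [-0.98  0.74 -0.48 -1.49 -1.32 -1.93] [[212.0, -315.0, 578.0], [293.0, -435.0, 182.0], [199.0, -318.0, 127.0]]
33 25 0 [-0.9   0.6  -0.49 -1.44 -1.15  1.04] [[197.0, -250.0, 627.0], [319.0, -404.0, 253.0], [215.0, -307.0, 180.0]]
33 25 3 [-0.9   0.6  -0.49 -1.44 -1.15 -2.1 ] [[197.0, -250.0, 627.0], [319.0, -404.0, 253.0], [215.0, -307.0, 180.0]]
123 15 0 [-0.41  0.99  0.3  -0.64 -2.04  1.07] [[433.0, -187.0, 471.0], [731.0, -315.0, 201.0], [625.0, -408.0, 127.0]]
123 15 3 [-0.41  0.99  0.3  -0.64 -2.04 -2.07] [[433.0, -187.0, 471.0], [731.0, -315.0, 201.0], [625.0, -408.0, 127.0]]
123 25 0 [-0.38  0.9   0.22 -0.58 -1.89  1.08] [[410.0, -166.0, 512.0], [715.0, -289.0, 248.0], [614.0, -392.0, 180.0]]
123 25 3 [-0.38  0.9   0.22 -0.58 -1.89 -2.06] [[410.0, -166.0, 512.0], [715.0, -289.0, 248.0], [614.0, -392.0, 180.0]]
-147 15 0 [ 0.24  0.97 -0.14  0.33 -1.75  1.72] [[451.0, 109.0, 482.0], [634.0, 153.0, 104.0], [715.0, 18.0, 127.0]]
-147 15 3 [ 0.24  0.97 -0.14  0.33 -1.75 -1.42] [[451.0, 109.0, 482.0], [634.0, 153.0, 104.0], [715.0, 18.0, 127.0]]
-147 25 0 [ 0.23  0.87 -0.18  0.31 -1.62  1.74] [[421.0, 98.0, 523.0], [623.0, 146.0, 156.0], [699.0, 7.0, 180.0]]
-147 25 3 [ 0.23  0.87 -0.18  0.31 -1.62 -1.4 ] [[421.0, 98.0, 523.0], [623.0, 146.0, 156.0], [699.0, 7.0, 180.0]]
```

Run:
```python
from kin import *
v=model()
def pts(j):
    v0=v.copy(); v0[6]=0; w=fk(j,v0)[0]; v0[5]=0; w0=fk(j,v0)[0]
    return w0.round(),w.round()
lo=np.array([-3.14,-1.21,-1.07,-3.16,-2.99,-3.1]);hi=np.array([3.14,2.06,1.41,2.05,-.16,3.1])
for yawd in (-147,123):
 for pd in (20,25,30):
  for roll in (0,np.pi):
   yaw=np.radians(yawd);A0=tool(yaw,np.radians(pd),roll); z0=A0.as_matrix()[:,2]
   h=np.array([np.cos(yaw),np.sin(yaw),0])
   sols=[j for j in ik(np.array([457,-150,45])-3*z0,A0,v,n=12) if min(x[2] for x in pts(j))>60]
   if not sols: continue
   for zc in (200,240):
    for xy in ([457,-150],[490,-105],[540,-60]):
     for sg in (1,-1):
      j=sols[0]; ok=True; mz=1e9; Js=[]
      # lift
      W=[(np.array([457,-150,45])*(1-t)+np.array([*xy,zc])*t,A0) for t in np.linspace(0,1,8)]+[(np.array([*xy,zc]),R.from_rotvec(sg*a*h)*A0) for a in np.linspace(.1,np.pi,24)]
      for k,(g,A) in enumerate(W):
        r=ik(g-3*A.as_matrix()[:,2],A,v,seed=j)
        if not r or np.abs(r[0]-j).max()>.9: ok=False; break
        j=r[0]; Js.append(j); mz=min(mz,*[x[2] for x in pts(j)])
      if ok:
        Js=np.array(Js); print(yawd,pd,round(roll),zc,xy,sg,"OK minwristz",mz,"margin",np.minimum(Js-lo,hi-Js).min(0).round(2),"maxstep",np.abs(np.diff(Js,axis=0)).max().round(2),"end",j.round(2),[x.tolist() for x in pts(j)])
      else: print(yawd,pd,round(roll),zc,xy,sg,"fail at",k)
```

```text
-147 20 0 200 [457, -150] 1 OK minwristz 67.0 margin [2.78 1.05 0.67 1.45 0.73 1.29] maxstep 0.14 end [ 0.22  1.01 -0.19  0.43 -2.26 -1.41] [[615.0, 141.0, 67.0], [708.0, 13.0, 91.0]]
-147 20 0 200 [457, -150] -1 fail at 18
-147 20 0 200 [490, -105] 1 OK minwristz 64.0 margin [2.73 1.01 0.8  1.48 0.64 1.3 ] maxstep 0.14 end [ 0.28  1.05 -0.07  0.4  -2.35 -1.39] [[647.0, 185.0, 64.0], [741.0, 58.0, 91.0]]
-147 20 0 200 [490, -105] -1 fail at 19
-147 20 0 200 [540, -60] 1 OK minwristz 57.0 margin [2.7  0.95 0.91 1.48 0.53 1.3 ] maxstep 0.15 end [ 0.32  1.11  0.11  0.39 -2.46 -1.35] [[696.0, 227.0, 58.0], [791.0, 103.0, 91.0]]
-147 20 0 200 [540, -60] -1 fail at 19
-147 20 0 240 [457, -150] 1 OK minwristz 103.0 margin [2.78 1.11 0.68 1.43 0.69 1.26] maxstep 0.14 end [ 0.22  0.95 -0.2   0.45 -2.3  -1.38] [[614.0, 139.0, 103.0], [708.0, 13.0, 131.0]]
-147 20 0 240 [457, -150] -1 fail at 18
-147 20 0 240 [490, -105] 1 OK minwristz 100.0 margin [2.73 1.07 0.8  1.46 0.6  1.28] maxstep 0.15 end [ 0.28  0.99 -0.09  0.42 -2.39 -1.36] [[646.0, 183.0, 100.0], [741.0, 58.0, 131.0]]
-147 20 0 240 [
[... 14390 characters left out ...]
, [690.0, -291.0, 41.0]]
123 30 3 240 [457, -150] 1 fail at 15
123 30 3 240 [457, -150] -1 OK minwristz 81.0 margin [2.45 1.05 1.06 1.77 0.26 0.83] maxstep 0.13 end [-0.52  1.01  0.35 -1.39 -2.73  0.45] [[704.0, -404.0, 205.0], [607.0, -381.0, 81.0]]
123 30 3 240 [490, -105] 1 fail at 14
123 30 3 240 [490, -105] -1 OK minwristz 81.0 margin [2.53 1.05 1.03 1.69 0.31 0.75] maxstep 0.12 end [-0.46  1.01  0.38 -1.47 -2.68  0.39] [[732.0, -365.0, 209.0], [640.0, -336.0, 81.0]]
123 30 3 240 [540, -60] 1 fail at 13
123 30 3 240 [540, -60] -1 OK minwristz 81.0 margin [2.61 1.02 0.96 1.55 0.35 0.65] maxstep 0.13 end [-0.41  1.04  0.45 -1.61 -2.64  0.28] [[769.0, -332.0, 214.0], [690.0, -291.0, 81.0]]
```

```bash
cat >> kin.py <<'E'
def track(j,p0,R0,p1,R1,v,n=20):
    rv=(R0.inv()*R1).as_rotvec(); Js=[];lo=np.array([-3.14,-1.21,-1.07,-3.16,-2.99,-3.1]);hi=np.array([3.14,2.06,1.41,2.05,-.16,3.1])
    v0=v.copy(); v0[6]=0; v1=v0.copy(); v1[5]=0; mz=1e9
    for t in np.linspace(0,1,n+1)[1:]:
        A=R0*R.from_rotvec(t*rv); r=ik(p0+(p1-p0)*t,A,v,seed=j)
        if not r or np.abs(r[0]-j).max()>.9: print("track FAIL at",t); return None
        j=r[0]; Js.append(j); mz=min(mz,fk(j,v0)[0][2],fk(j,v1)[0][2])
    Js=np.array(Js); print("track ok maxstep",np.abs(np.diff(Js,axis=0)).max(0).round(2),"margin",np.minimum(Js-lo,hi-Js).min(0).round(2),"minwz",round(mz),"end",j.round(2)); return j
E
python3 - <<'E'
from kin import *
s=st(); show(s); v=model(); p0=s["position"];R0=R.from_quat(s["ee_rot"])
for roll in (0,np.pi):
    A=tool(np.radians(123),np.radians(20),roll); z=A.as_matrix()[:,2]
    g=np.array([457,-150,40])
    for T1 in ([530,-230,330],[560,-150,330]):
        T1=np.array(T1,float)
        print(round(roll),T1,delta(p0,R0,T1,A))
        j=track(s["joints"],p0,R0,T1,A,v)
        if j is not None:
            T2=g-133*z; track(j,T1,A,T2,A,v)
            print("T2",T2,delta(T1,A,T2,A))
E
```

```text
t 3.53 pos [561.5  -4.7 348.8] axes(cols) [[-0.816, -0.341, 0.467], [-0.027, 0.829, 0.558], [-0.578, 0.442, -0.686]] j [-0.156  0.055 -0.06  -0.774 -1.103  0.614] F [-0.1  0.3  0.6] w 85.6
0 [ 530. -230.  330.] (array([  4.28, -18.44, -12.76]), array([-0.78 ,  0.806,  0.146]))
track ok maxstep [0.04 0.04 0.05 0.03 0.09 0.04] margin [2.64 1.25 0.55 2.18 0.42 2.41] minwz 438 end [-0.5   0.81  0.86 -0.98 -2.57  0.49]
track ok maxstep [0.   0.01 0.02 0.03 0.02 0.03] margin [2.64 1.01 0.57 2.22 0.44 2.15] minwz 193 end [-0.48  1.05  0.65 -0.63 -2.24  0.95]
T2 [ 525.06850653 -254.81630835   85.48867906] (array([  1.77, -23.6 ,   6.66]), array([0., 0., 0.]))
0 [ 560. -150.  330.] (array([  1.61, -12.83,  -6.9 ]), array([-0.78 ,  0.806,  0.146]))
track ok maxstep [0.03 0.04 0.04 0.03 0.08 0.03] margin [2.74 1.28 0.61 2.14 0.51 2.44] minwz 438 end [-0.4   0.78  0.8  -1.02 -2.48  0.44]
track ok maxstep [0.01 0.02 0.01 0.03 0.01 0.03] margin [2.66 1.01 0.63 2.17 0.52 2.15] minwz 193 end [-0.48  1.05  0.65 -0.63 -2.24  0.95]
T2 [ 525.06850653 -254.81630835   85.48867906] (array([  8.64, -25.33,   1.89]), array([0., 0., 0.]))
3 [ 530. -230.  330.] (array([  4.28, -18.44, -12.76]), array([-1.149, -1.113, -2.542]))
track FAIL at 0.8500000000000001
3 [ 560. -150.  330.] (array([  1.61, -12.83,  -6.9 ]), array([-1.149, -1.113, -2.542]))
track FAIL at 0.8500000000000001
```

Call:
apply_moves(
  steps=[
    {"hand": 1,"xyz": [1.1,-4.6,-3.2],"delta_rot": [-0.195,0.202,0.037]},
    {"hand": 1,"xyz": [2.1,-9.2,-6.4],"delta_rot": [-0.39,0.403,0.073]},
    {"hand": 1,"xyz": [3.2,-13.8,-9.6],"delta_rot": [-0.585,0.605,0.11]},
    {"hand": 1,"xyz": [4.3,-18.4,-12.8],"delta_rot": [-0.78,0.806,0.146]},
    {"hand": 1,"xyz": [4.3,-18.4,-12.8],"delta_rot": [-0.78,0.806,0.146]},
    {"hand": 1,"xyz": [4.3,-18.4,-12.8],"delta_rot": [-0.78,0.806,0.146]},
    {"hand": 1,"xyz": [4.3,-18.4,-12.8],"delta_rot": [-0.78,0.806,0.146]},
    {"hand": 1,"xyz": [4.3,-18.4,-12.8],"delta_rot": [-0.78,0.806,0.146]},
    {"hand": 1,"xyz": [4.3,-18.4,-12.8],"delta_rot": [-0.78,0.806,0.146]},
    {"hand": 1,"xyz": [4.3,-18.4,-12.8],"delta_rot": [-0.78,0.806,0.146]},
    {"hand": 1,"xyz": [4.3,-18.4,-12.8],"delta_rot": [-0.78,0.806,0.146]},
    {"hand": 1,"xyz": [4.3,-18.4,-12.8],"delta_rot": [-0.78,0.806,0.146]},
  ],
)

```text
clock: 4.53
position: [530.8, -223.3, 330.1]
ee_rot: [-0.237, 0.785, 0.548, -0.167]
contact_force: [-0.5, 0.8, 0.5]
gripper_width: 85.5
```

Run:
```python
from kin import *
s=st(); show(s); v=model(); p0=s["position"];R0=R.from_quat(s["ee_rot"])
print((fk(s["joints"],v)[0]-p0).round(1))
A=tool(np.radians(123),np.radians(20),0); z=A.as_matrix()[:,2]
g=np.array([457,-150,40])
T2=g-133*z; print(delta(p0,R0,T2,A)); j=track(s["joints"],p0,R0,T2,A,v); track(j,T2,A,g-3*z,A,v)
```

```text
t 4.53 pos [ 530.8 -223.3  330.1] axes(cols) [[-0.832, -0.189, -0.521], [-0.554, 0.287, 0.781], [0.002, 0.939, -0.343]] j [-0.486  0.805  0.848 -0.968 -2.567  0.501] F [-0.5  0.8  0.5] w 85.5
[-0.3  0.1  0.1]
(array([  2.17, -23.77,   6.23]), array([-0.001, -0.011,  0.002]))
track ok maxstep [0.   0.01 0.02 0.03 0.02 0.03] margin [2.66 1.01 0.58 2.22 0.44 2.15] minwz 193 end [-0.48  1.05  0.65 -0.63 -2.24  0.95]
track ok maxstep [0.   0.01 0.02 0.   0.02 0.01] margin [2.66 1.02 0.78 2.53 0.76 2.02] minwz 149 end [-0.4   0.95  0.26 -0.61 -1.96  1.08]
```

Call:
apply_moves(
  steps=[
    {"hand": 1,"xyz": [0.7,-8,2.1],"delta_rot": [0,0,0]},
    {"hand": 1,"xyz": [1.4,-16,4.2],"delta_rot": [0,0,0]},
    {"hand": 1,"xyz": [1.8,-23.6,6.7],"delta_rot": [0,0,0]},
    {"hand": 1,"xyz": [1.8,-23.6,6.7],"delta_rot": [0,0,0]},
    {"hand": 1,"xyz": [1.8,-23.6,6.7],"delta_rot": [0,0,0]},
    {"hand": 1,"xyz": [1.8,-23.6,6.7],"delta_rot": [0,0,0]},
    {"hand": 1,"xyz": [1.8,-23.6,6.7],"delta_rot": [0,0,0]},
    {"hand": 1,"xyz": [1.8,-23.6,6.7],"delta_rot": [0,0,0]},
    {"hand": 1,"xyz": [1.8,-23.6,6.7],"delta_rot": [0,0,0]},
    {"hand": 1,"xyz": [1.8,-23.6,6.7],"delta_rot": [0,0,0]},
  ],
)

```text
clock: 5.37
position: [526.2, -251.1, 91.5]
ee_rot: [-0.238, 0.787, 0.545, -0.163]
contact_force: [0.3, -0.7, 0.5]
gripper_width: 85.5
```

Run:
```python
from kin import *
from bench import get_image
s=st(); show(s); v=model(); p0=s["position"];R0=R.from_quat(s["ee_rot"])
A=tool(np.radians(123),np.radians(20),0); z=A.as_matrix()[:,2]
g=np.array([457,-150,40])
print(delta(p0,R0,g-3*z,A))
p=get_image("top"); cv2.imwrite("pics/t2.png",cv2.resize(p["frame"][100:330,200:480],None,fx=2.6,fy=2.6,interpolation=cv2.INTER_CUBIC))
p=get_image("scene"); cv2.imwrite("pics/s2.png",cv2.resize(p["frame"][130:330,80:350],None,fx=2.8,fy=2.8,interpolation=cv2.INTER_CUBIC))
```

```text
t 5.37 pos [ 526.2 -251.1   91.5] axes(cols) [[-0.833, -0.198, -0.516], [-0.553, 0.292, 0.781], [-0.004, 0.936, -0.352]] j [-0.472  1.034  0.644 -0.627 -2.24   0.956] F [ 0.3 -0.7  0.5] w 85.5
(array([ 0.2 , -0.51, 12.98]), array([-0.011, -0.008,  0.007]))
```

View pics/t2.png

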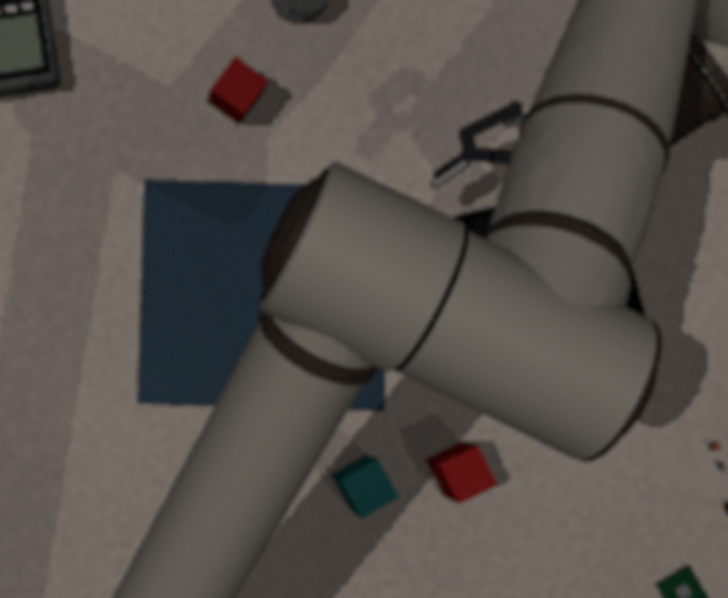

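View pics/s2.png

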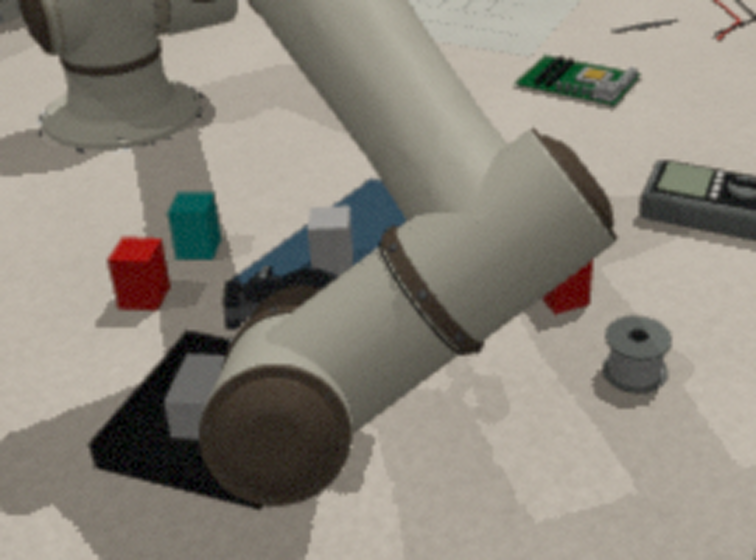

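The gripper stands open and tilted between block and tray, at about (280,285) in the scene crop. The block at (330,235) is untouched, and the wrist is clear above the tray. I'll check that the arm has settled before advancing.

Run:
```python
from kin import *
s=st(); show(s); v=model(); p0=s["position"];R0=R.from_quat(s["ee_rot"])
A=tool(np.radians(123),np.radians(20),0); z=A.as_matrix()[:,2]
g=np.array([457,-150,40])
print(delta(p0,R0,g-3*z,A), (g-133*z-p0).round(1))
```

```text
t 5.47 pos [ 525.9 -250.8   90.9] axes(cols) [[-0.834, -0.197, -0.516], [-0.552, 0.291, 0.781], [-0.004, 0.936, -0.351]] j [-0.473  1.034  0.643 -0.627 -2.239  0.957] F [ 0.5 -0.2 -0.3] w 85.6
(array([ 0.2 , -0.48, 12.92]), array([-0.01 , -0.007,  0.007])) [-0.9 -4.  -5.4]
```

Call:
apply_moves(
  steps=[
    {"hand": 1,"xyz": [0.1,-0.3,3],"delta_rot": [-0.01,-0.007,0.007]},
    {"hand": 1,"xyz": [0.2,-0.5,6],"delta_rot": [-0.01,-0.007,0.007]},
    {"hand": 1,"xyz": [0.2,-0.5,8.5],"delta_rot": [-0.01,-0.007,0.007]},
    {"hand": 1,"xyz": [0.2,-0.5,8.5],"delta_rot": [-0.01,-0.007,0.007]},
    {"hand": 1,"xyz": [0.2,-0.5,8.5],"delta_rot": [-0.01,-0.007,0.007]},
    {"hand": 1,"xyz": [0.2,-0.5,8.5],"delta_rot": [-0.01,-0.007,0.007]},
  ],
)

```text
clock: 5.97
position: [481.1, -187.0, 54.8]
ee_rot: [-0.232, 0.785, 0.551, -0.164]
contact_force: [0.3, 0.1, 1.3]
gripper_width: 85.6
```

Run:
```python
from kin import *
from bench import get_image
p=get_image("scene"); cv2.imwrite("pics/s3.png",cv2.resize(p["frame"][150:300,130:300],None,fx=3.8,fy=3.8,interpolation=cv2.INTER_CUBIC))
s=st(); show(s); v=model(); p0=s["position"];R0=R.from_quat(s["ee_rot"])
A=tool(np.radians(123),np.radians(20),0); z=A.as_matrix()[:,2]
g=np.array([457,-150,40])
print(delta(p0,R0,g-3*z,A))
```

```text
t 6.02 pos [ 481.2 -187.3   54.5] axes(cols) [[-0.839, -0.183, -0.513], [-0.545, 0.285, 0.789], [0.002, 0.941, -0.339]] j [-0.426  0.98   0.38  -0.608 -2.052  1.044] F [0.1 0.3 1.6] w 85.4
(array([0.  , 0.14, 4.37]), array([ 0.003, -0.   , -0.002]))
```

View pics/s3.png

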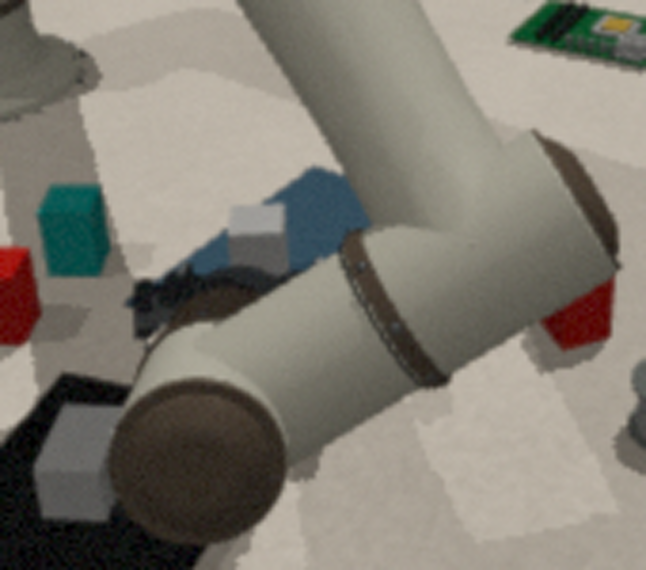

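The finger pair is about to straddle the block at (258,235), and the wrist is clear of the spare. I'll advance 4.4 cm and close.

Call:
apply_moves(
  steps=[
    {"hand": 1,"xyz": [0,0.1,1.5],"delta_rot": [0,0,0]},
    {"hand": 1,"xyz": [0,0.1,3],"delta_rot": [0,0,0]},
    {"hand": 1,"xyz": [0,0.1,4.4],"delta_rot": [0,0,0]},
    {"hand": 1,"xyz": [0,0.1,4.4],"delta_rot": [0,0,0]},
    {"hand": 1,"xyz": [0,0.1,4.4],"delta_rot": [0,0,0]},
  ],
)

```text
clock: 6.43
position: [457.9, -151.9, 39.9]
ee_rot: [-0.231, 0.784, 0.552, -0.165]
contact_force: [0.4, -0.7, -0.5]
gripper_width: 85.3
```

Call:
apply_moves(
  steps=[
    {"hand": 0,"xyz": [0,0,0],"delta_rot": [0,0,0]},
    {"hand": 0,"xyz": [0,0,0],"delta_rot": [0,0,0]},
    {"hand": 0,"xyz": [0,0,0],"delta_rot": [0,0,0]},
    {"hand": 0,"xyz": [0,0,0],"delta_rot": [0,0,0]},
    {"hand": 0,"xyz": [0,0,0],"delta_rot": [0,0,0]},
    {"hand": 0,"xyz": [0,0,0],"delta_rot": [0,0,0]},
    {"hand": 0,"xyz": [0,0,0],"delta_rot": [0,0,0]},
    {"hand": 0,"xyz": [0,0,0],"delta_rot": [0,0,0]},
    {"hand": 0,"xyz": [0,0,0],"delta_rot": [0,0,0]},
    {"hand": 0,"xyz": [0,0,0],"delta_rot": [0,0,0]},
    {"hand": 0,"xyz": [0,0,0],"delta_rot": [0,0,0]},
    {"hand": 0,"xyz": [0,0,0],"delta_rot": [0,0,0]},
  ],
)

```text
clock: 7.43
position: [457.2, -151.2, 39.5]
ee_rot: [-0.231, 0.784, 0.552, -0.165]
contact_force: [1.1, -1.1, -0.5]
gripper_width: 0.1
```

Run:
```python
from kin import *
from bench import get_image
p=get_image("scene"); cv2.imwrite("pics/s4.png",cv2.resize(p["frame"][150:300,130:300],None,fx=3.8,fy=3.8,interpolation=cv2.INTER_CUBIC))
s=st(); show(s)
```

```text
t 7.48 pos [ 457.2 -151.2   39.4] axes(cols) [[-0.839, -0.179, -0.514], [-0.545, 0.283, 0.79], [0.004, 0.942, -0.335]] j [-0.395  0.956  0.259 -0.611 -1.962  1.081] F [ 1.3 -1.2 -0.4] w -0.1
```

View pics/s4.png

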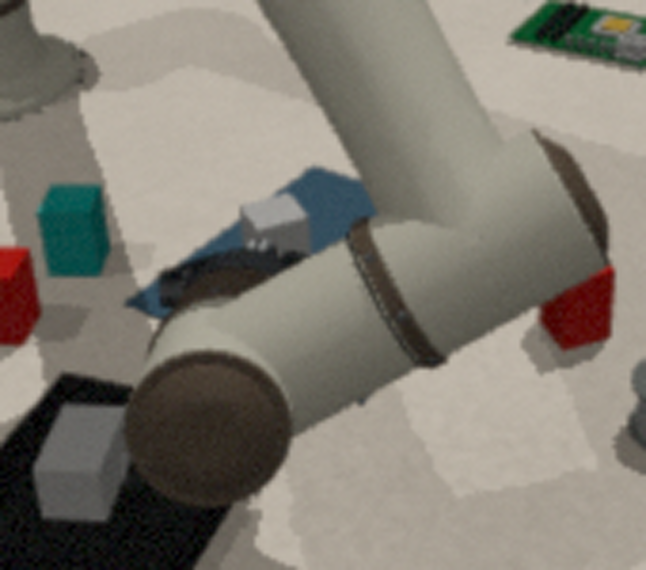

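The fingers shut to 0 mm, so the block slipped out. It is still standing, with its top at (275,220) in the crop, but it is now yawed and a little farther away. I'll back straight off, lift away and measure again.

Call:
apply_moves(
  steps=[
    {"hand": 0,"xyz": [0,0,-4],"delta_rot": [0,0,0]},
    {"hand": 0,"xyz": [0,0,-8],"delta_rot": [0,0,0]},
    {"hand": 0,"xyz": [0,0,-12],"delta_rot": [0,0,0]},
    {"hand": 0.6,"xyz": [0,4,-14],"delta_rot": [0,0,0]},
    {"hand": 1,"xyz": [0,8,-16],"delta_rot": [0,0,0]},
    {"hand": 1,"xyz": [0,12,-18],"delta_rot": [0,0,0]},
    {"hand": 1,"xyz": [0,16,-20],"delta_rot": [0,0,0]},
    {"hand": 1,"xyz": [0,18,-22],"delta_rot": [0,0,0]},
    {"hand": 1,"xyz": [0,18,-22],"delta_rot": [0,0,0]},
    {"hand": 1,"xyz": [0,18,-22],"delta_rot": [0,0,0]},
  ],
)

```text
clock: 8.32
position: [538.2, -274.8, 285.8]
ee_rot: [-0.232, 0.785, 0.55, -0.162]
contact_force: [-0.6, 0.7, -1.6]
gripper_width: 83.3
```

Run:
```python
from kin import *
from bench import get_image
show(st())
for n in ["scene","top"]:
    p=get_image(n); cv2.imwrite(f"pics/{n}5.png",p["frame"])
```

```text
t 8.32 pos [ 538.2 -274.8  285.8] axes(cols) [[-0.839, -0.186, -0.511], [-0.544, 0.287, 0.789], [-0.0, 0.94, -0.342]] j [-0.532  0.903  0.928 -0.919 -2.583  0.563] F [-0.6  0.7 -1.6] w 83.3
```

View pics/scene5.png

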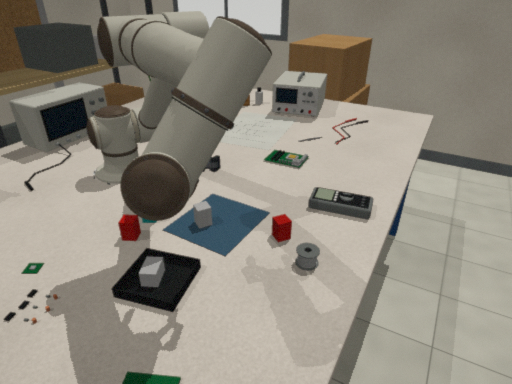

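View pics/top5.png

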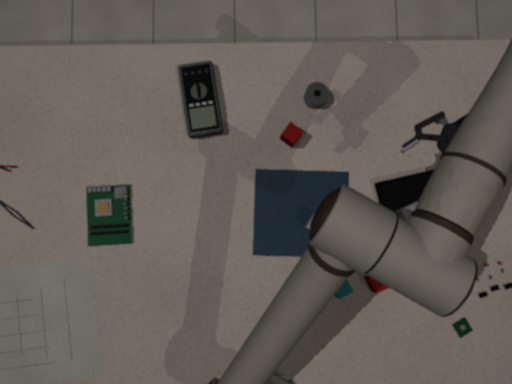

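```bash
cat > bf.py <<'E'
from kin import *
def corners(x,y,a,zb=3,hx=20,hz=60):
    X=np.array([[sx*20,sy*20,z] for sx in(-1,1) for sy in(-1,1) for z in(zb,zb+hz)],float)
    X[:,:2]=X[:,:2]@np.array([[np.cos(a),-np.sin(a)],[np.sin(a),np.cos(a)]]).T+[x,y]; return X
def fitblock(G,x0,y0):
    def cost(v):
        c=0
        for p,m in G:
            u=proj(p,corners(*v)); im=np.zeros((384*4,512*4),np.uint8)
            cv2.fillConvexPoly(im,cv2.convexHull(((u+.5)*4).round().astype(np.int32)),255)
            c+=np.abs(cv2.resize(im,(512,384),interpolation=cv2.INTER_AREA)/255.-m).sum()
        return c
    res=[]
    for a in np.radians(range(-40,50,10)):
        r=minimize(cost,[x0,y0,a],method="Nelder-Mead",options=dict(initial_simplex=[[x0,y0,a],[x0+8,y0,a],[x0,y0+8,a],[x0,y0,a+.12]]))
        res.append((r.fun,r.x[0],r.x[1],np.degrees(r.x[2])))
    return sorted(res)
def mask(p,x,y,z=40,d=20):
    from bench import nets
    for r in nets.outline_of(p,"block_b"):
        m=r["pixels"]; c=np.argwhere(m).mean(0)[::-1]
        if np.linalg.norm(c-proj(p,[[x,y,z]])[0])<d and m.sum()<1500: return m
E
python3 - <<'E'
from bf import *
from bench import get_image
p=get_image("scene"); m=mask(p,450,-140); print(m.sum())
cv2.imwrite("pics/s6.png",cv2.resize(p["frame"][180:260,150:290],None,fx=5,fy=5,interpolation=cv2.INTER_CUBIC))
for r in fitblock([(p,m)],450,-140)[:6]: print(np.round(r,1))
np.savez("m6.npz",m=m)
E
```

```text
408
[  20.7  457.9 -132.5  -32.9]
[  20.8  458.3 -133.3  -34.5]
[  21.1  458.1 -132.9  -32.4]
[  21.2  457.1 -132.5  -34.3]
[  21.2  457.1 -132.6  -34.7]
[  52.7  458.3 -131.9   22. ]
```

View pics/s6.png

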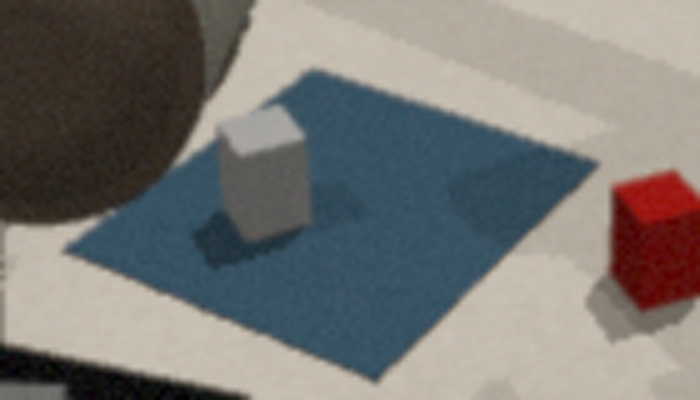

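Run:
```python
from bf import *
from bench import get_image
p=get_image("scene")
s4=cv2.imread("pics/s4.png"); s3=cv2.imread("pics/s3.png")
def T(X): return ((proj(p,X)+.5-[130,150])*3.8)
P=np.array([457.2,-151.2,39.4]); z=np.array([-.514,.79,-.335]); x=np.array([-.839,-.545,.004]);y=np.array([-.179,.283,.942])
for k in (-50,0,3,22): 
    u=T([P+k*z])[0]; cv2.circle(s4,tuple(int(a) for a in u),4,(0,0,255) if k!=22 else (0,255,0),-1); print(k,u.round(),)
im=s4
for q,w in (((457,-150,np.radians(33)),(255,0,0)),((458,-133,np.radians(-33)),(0,255,255))):
    c=T(corners(*q)).astype(int)
    for i in range(8):
        for j in range(i): 
            if bin(i^j).count("1")==1: cv2.line(im,tuple(map(int,c[i])),tuple(map(int,c[j])),w,1)
cv2.imwrite("pics/s4o.png",im)
P=np.array([481.2,-187.3,54.5])
for k in (-50,0,3,9,22):
  for d in (-42,42):
    u=T([P+k*z+d*x])[0]; cv2.circle(s3,tuple(int(a) for a in u),4,(0,0,255) if k!=22 else (0,255,0),-1)
c=T(corners(457,-150,np.radians(33))).astype(int)
for i in range(8):
    for j in range(i): 
        if bin(i^j).count("1")==1: cv2.line(s3,tuple(map(int,c[i])),tuple(map(int,c[j])),(255,0,0),1)
cv2.imwrite("pics/s3o.png",s3)
```

```text
-50 [255. 267.]
0 [260. 249.]
3 [261. 248.]
22 [262. 242.]
```

View pics/s4o.png

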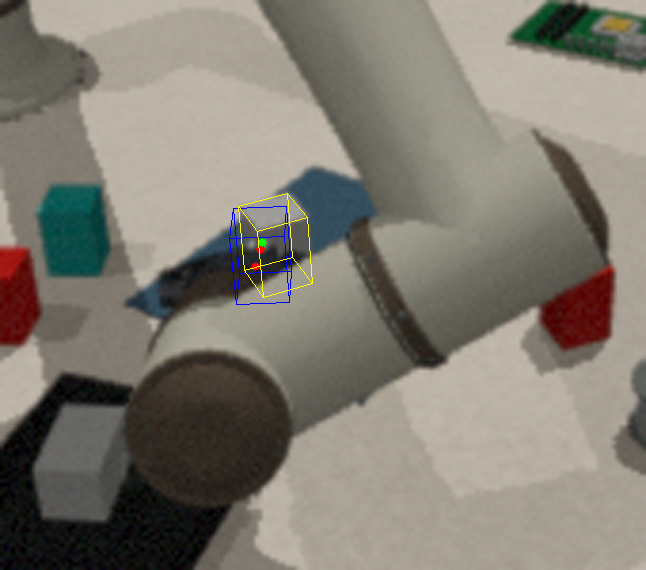

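View pics/s3o.png

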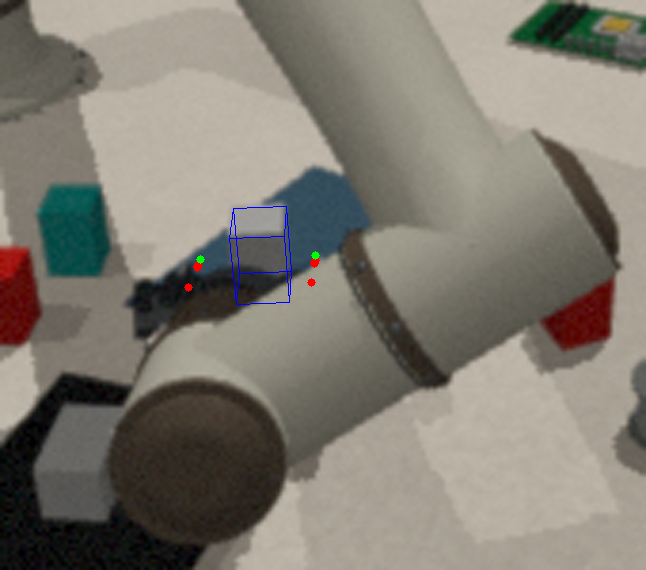

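Run:
```python
from bf import *
from bench import get_image
p=get_image("top"); f=p["frame"].copy(); s=st(); show(s)
P=s["position"]; M=R.from_quat(s["ee_rot"]).as_matrix()
f=cv2.resize(f[80:230,340:512],None,fx=4.5,fy=4.5,interpolation=cv2.INTER_CUBIC)
T=lambda X:tuple(int(a) for a in (proj(p,[X])[0]+.5-[340,80])*4.5)
for k in (-100,-54,0,9,22):
  for d in (-42,0,42):
    c=T(P+k*M[:,2]+d*M[:,0]); cv2.circle(f,c,3,(0,255,0) if k==22 else (0,0,255),-1); print(k,d,c)
cv2.imwrite("pics/t7.png",f)
```

```text
t 8.62 pos [ 538.  -273.4  281.1] axes(cols) [[-0.838, -0.176, -0.516], [-0.545, 0.281, 0.79], [0.006, 0.944, -0.331]] j [-0.53   0.909  0.921 -0.919 -2.583  0.563] F [-0.6  0.4  0. ] w 85.3
-100 -42 (418, 243)
-100 0 (477, 324)
-100 42 (535, 405)
-54 -42 (324, 306)
-54 0 (381, 386)
-54 42 (439, 466)
0 -42 (216, 377)
0 0 (272, 456)
0 42 (328, 536)
9 -42 (199, 389)
9 0 (254, 468)
9 42 (310, 547)
22 -42 (174, 406)
22 0 (229, 484)
22 42 (285, 563)
```

View pics/t7.png

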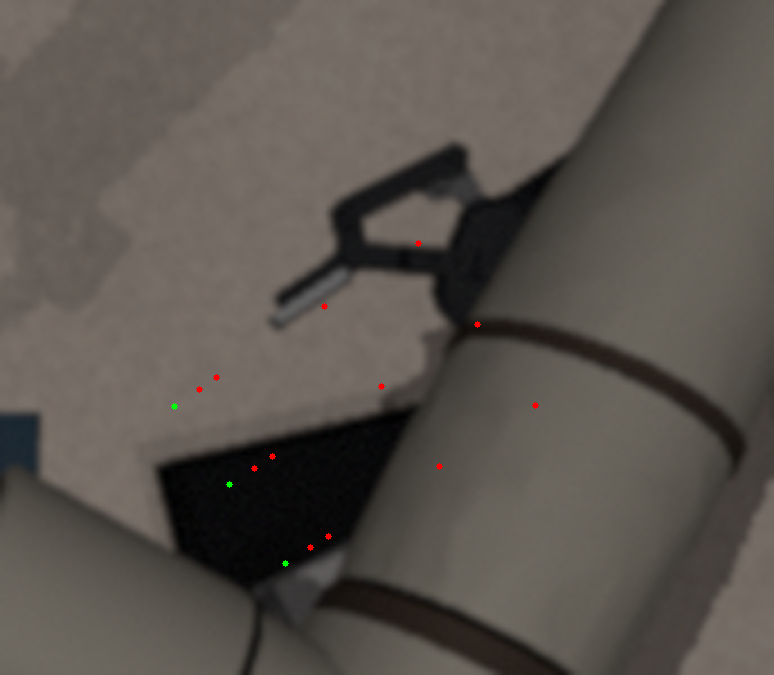

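Run:
```python
from bf import *
from bench import get_image
for n in ("scene","top"):
    p=get_image(n); 
    q=[-5.80567597e-01,  8.14211273e-01, 0,0]; P=np.array([203.5,590.9,213.4]); M=R.from_quat(q).as_matrix()
    im=cv2.imread(f"pics/{n}0.png")
    for k in (-100,-54,0,9,22):
        for d in (-42,0,42):
            u=proj(p,[P+k*M[:,2]+d*M[:,0]])[0]
            print(n,k,d,u.round(1))
im=cv2.imread("pics/scene0.png"); cv2.imwrite("pics/sc0.png",cv2.resize(im[0:110,190:310],None,fx=5,fy=5,interpolation=cv2.INTER_CUBIC))
```

```text
scene -100 -42 [255.   59.6]
scene -100 0 [247.8  60.9]
scene -100 42 [240.4  62.3]
scene -54 -42 [255.   70.5]
scene -54 0 [247.8  71.9]
scene -54 42 [240.5  73.4]
scene 0 -42 [254.9  82.9]
scene 0 0 [247.9  84.5]
scene 0 42 [240.7  86.1]
scene 9 -42 [254.9  84.9]
scene 9 0 [247.9  86.5]
scene 9 42 [240.7  88.2]
scene 22 -42 [254.9  87.8]
scene 22 0 [247.9  89.5]
scene 22 42 [240.8  91.2]
top -100 -42 [-81.5 360.7]
top -100 0 [-60.  368.1]
top -100 42 [-38.4 375.5]
top -54 -42 [-64.8 354.6]
top -54 0 [-44.3 361.6]
top -54 42 [-23.8 368.6]
top 0 -42 [-47.1 348.1]
top 0 0 [-27.8 354.7]
top 0 42 [ -8.4 361.3]
top 9 -42 [-44.4 347.1]
top 9 0 [-25.2 353.6]
top 9 42 [ -6.  360.2]
top 22 -42 [-40.5 345.7]
top 22 0 [-21.6 352.1]
top 22 42 [ -2.6 358.6]
```

View pics/sc0.png

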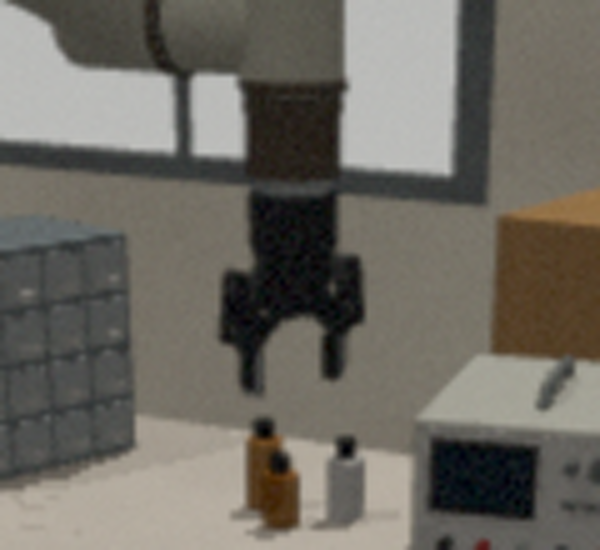

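The overlay disagrees with the telemetry. In the top crop the real fingertip is at (275,322), while the stated geometry predicts about (190,395), so the fingers look roughly 40–55 mm short along the tool axis. I'll move to a pose both cameras can see and triangulate the fingertips before trusting the TCP again.

Run:
```python
from bf import *
s=st(); v=model(); P=s["position"];R0=R.from_quat(s["ee_rot"]); show(s)
R1=R.from_quat([-0.101,.912,.274,.286]); T=np.array([580,20,330.])
print(delta(P,R0,T,R1)); track(s["joints"],P,R0,T,R1,v)
```

```text
t 8.72 pos [ 538.1 -273.6  281.7] axes(cols) [[-0.838, -0.177, -0.515], [-0.545, 0.282, 0.79], [0.005, 0.943, -0.333]] j [-0.53   0.908  0.922 -0.919 -2.583  0.563] F [-0.2 -0.6 -0.1] w 85.3
(array([-19.49,  12.08,  19.42]), array([ 0.788, -0.809, -0.153]))
track ok maxstep [0.05 0.04 0.06 0.02 0.1  0.03] margin [2.62 1.19 0.54 2.27 0.48 2.38] minwz 401 end [-0.1   0.08 -0.08 -0.78 -1.03  0.6 ]
```

Call:
apply_moves(
  steps=[
    {"hand": 1,"xyz": [-1.6,1,1.6],"delta_rot": [0.066,-0.067,-0.013]},
    {"hand": 1,"xyz": [-3.9,2.4,3.9],"delta_rot": [0.158,-0.162,-0.03]},
    {"hand": 1,"xyz": [-7.8,4.8,7.8],"delta_rot": [0.315,-0.324,-0.06]},
    {"hand": 1,"xyz": [-11.7,7.2,11.6],"delta_rot": [0.473,-0.485,-0.09]},
    {"hand": 1,"xyz": [-15.6,9.7,15.5],"delta_rot": [0.63,-0.647,-0.12]},
    {"hand": 1,"xyz": [-19.5,12.1,19.4],"delta_rot": [0.788,-0.809,-0.153]},
    {"hand": 1,"xyz": [-19.5,12.1,19.4],"delta_rot": [0.788,-0.809,-0.153]},
    {"hand": 1,"xyz": [-19.5,12.1,19.4],"delta_rot": [0.788,-0.809,-0.153]},
    {"hand": 1,"xyz": [-19.5,12.1,19.4],"delta_rot": [0.788,-0.809,-0.153]},
    {"hand": 1,"xyz": [-19.5,12.1,19.4],"delta_rot": [0.788,-0.809,-0.153]},
    {"hand": 1,"xyz": [-19.5,12.1,19.4],"delta_rot": [0.788,-0.809,-0.153]},
    {"hand": 1,"xyz": [-19.5,12.1,19.4],"delta_rot": [0.788,-0.809,-0.153]},
  ],
)

```text
clock: 9.72
position: [579.2, 20.5, 331.7]
ee_rot: [-0.102, 0.912, 0.273, 0.287]
contact_force: [-0.1, 0.0, -0.0]
gripper_width: 85.1
```

```bash
cat > ov.py <<'E'
from bf import *
from bench import get_image
def overlay(tag,half=(100,75),f=4,ks=(-100,-54,-22,0,9,22),ds=(-42,0,42)):
    for n in ("top","scene"):
        s=st(); p=get_image(n); P=s["position"]; M=R.from_quat(s["ee_rot"]).as_matrix()
        c=proj(p,[P])[0].astype(int); u0=int(np.clip(c[0]-half[0],0,512-2*half[0])); v0=int(np.clip(c[1]-half[1],0,384-2*half[1]))
        a=cv2.resize(p["frame"][v0:v0+2*half[1],u0:u0+2*half[0]],None,fx=f,fy=f,interpolation=cv2.INTER_CUBIC)
        for k in ks:
            for d in ds:
                q=(proj(p,[P+k*M[:,2]+d*M[:,0]])[0]+.5-[u0,v0])*f
                cv2.circle(a,tuple(int(x) for x in q),3,(0,255,0) if k==22 else ((0,255,255) if k==0 else (0,0,255)),-1)
        cv2.imwrite(f"pics/{n}_{tag}.png",a); print(n,"crop origin",u0,v0,"f",f)
    show(s)
E
python3 -c "
from ov import *
overlay('8')"
```

```text
top crop origin 150 83 f 4
scene crop origin 165 30 f 4
t 9.77 pos [580.1  19.8 331.2] axes(cols) [[-0.815, -0.342, 0.468], [-0.029, 0.83, 0.557], [-0.579, 0.441, -0.686]] j [-0.095  0.082 -0.075 -0.774 -1.03   0.599] F [ 0.1 -1.  -0.3] w 85.3
```

View pics/top_8.png

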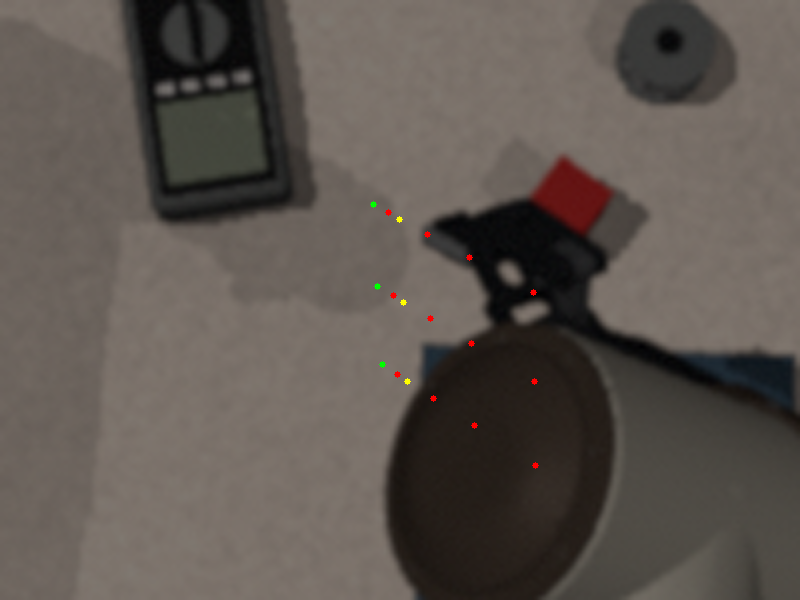

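View pics/scene_8.png

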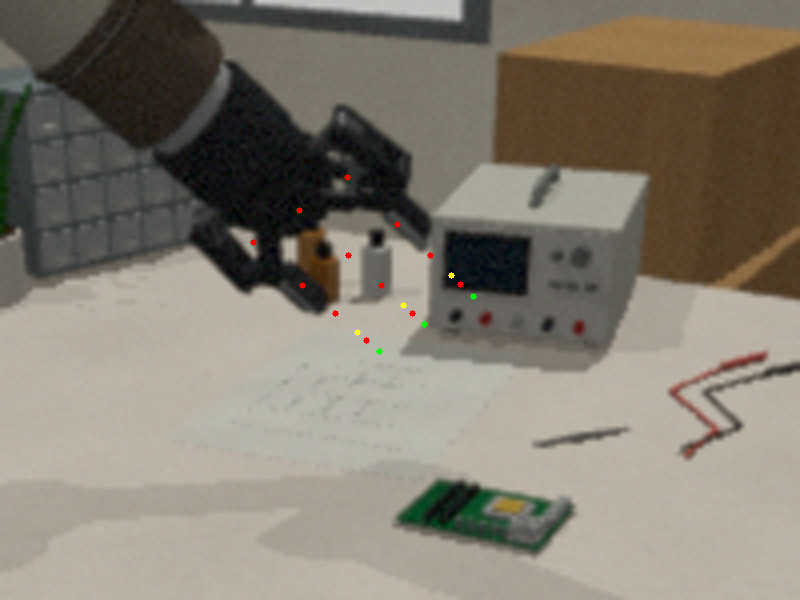

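Both views agree: the open fingertips sit about 27 mm behind the reported TCP, at scene-crop (320,308) and (430,242), not ahead of it. The true grasp point is therefore about 33 mm behind the reported TCP, which explains the miss. I'll replan with that offset and the new block pose.

```bash
cat > plan.py <<'E'
from bf import *
v=model(); K=-33.0
OBS=[("meter",783,143,60,52),("meter",830,150,60,52),("meter",735,137,60,52),("spool",787,-150,32,44),("red",687,-80,30,62),("turq",312,-190,30,62),("red2",322,-285,30,62),("tray",507,-380,105,30),("spare",490,-382,38,48),("pcb",494,380,95,30),("bench",0,0,5000,3)]
def pts(j):
    v0=v.copy(); v0[6]=0; w=fk(j,v0)[0]; v1=v0.copy(); v1[5]=0; w0=fk(j,v1)[0]; v2=v1.copy(); v2[4]=0; el=fk(j,v2)[0]
    return el,w0,w
def clear(j):
    el,w0,w=pts(j); p,A=fk(j,v); z=A.as_matrix()[:,2]; u=(w-w0)/np.linalg.norm(w-w0)
    S=[(el,w0,62),(w0-20*u,w+20*u,64),(w,w+110*z,50),(w+110*z,p+(K-54)*z,44)]
    best=(1e9,"")
    for a,b,r in S:
        for t in np.linspace(0,1,12):
            q=a+(b-a)*t
            for n,x,y,rad,hh in OBS:
                dh=max(0,np.hypot(q[0]-x,q[1]-y)-rad); dv=max(0,q[2]-hh)
                c=np.hypot(dh,dv)-r
                if c<best[0]: best=(c,n,q.round())
    return best
E
python3 - <<'E'
from plan import *
g=np.array([458,-133,40.])
for yawd in (57,-33,147,-123):
  for pd in (15,20,25):
    for roll in (0,np.pi):
      A=tool(np.radians(yawd),np.radians(pd),roll)
      for j in ik(g-K*A.as_matrix()[:,2],A,v,n=12):
        c=clear(j)
        if c[0]>0: print(yawd,pd,round(roll),j.round(2),c,[x.round().tolist() for x in pts(j)])
E
```

```text
57 25 0 [-0.71  0.7  -0.29 -1.21 -1.28  0.97] (np.float64(6.700501247947706), 'red2', array([ 373., -264.,  113.])) [[274.0, -236.0, 594.0], [450.0, -387.0, 242.0], [319.0, -348.0, 159.0]]
57 25 3 [-0.71  0.7  -0.29 -1.21 -1.28 -2.17] (np.float64(6.700501439051131), 'red2', array([ 373., -264.,  113.])) [[274.0, -236.0, 594.0], [450.0, -387.0, 242.0], [319.0, -348.0, 159.0]]
147 15 0 [-0.19  1.01  0.22 -0.42 -2.03  1.27] (np.float64(6.976228438703799), 'bench', array([ 502., -161.,   54.])) [[470.0, -91.0, 460.0], [760.0, -147.0, 158.0], [687.0, -282.0, 113.0]]
147 15 3 [-0.19  1.01  0.22 -0.42 -2.03 -1.87] (np.float64(6.976228434443939), 'bench', array([ 502., -161.,   54.])) [[470.0, -91.0, 460.0], [760.0, -147.0, 158.0], [687.0, -282.0, 113.0]]
147 20 0 [-0.19  0.97  0.18 -0.4  -1.95  1.28] (np.float64(11.469087740230748), 'bench', array([ 501., -161.,   58.])) [[458.0, -86.0, 479.0], [751.0, -141.0, 180.0], [681.0, -278.0, 137.0]]
147 20 3 [-0.19  0.97  0.18 -0.4  -1.95 -1.86] (np.float64(11.469087739586826), 'bench', array([ 501., -161.,   58.])) [[458.0, -86.0, 479.0], [751.0, 
[... 833 characters left out ...]
.69] (np.float64(11.469087718110629), 'bench', array([486., -90.,  58.])) [[396.0, 152.0, 533.0], [473.0, 181.0, 119.0], [603.0, 90.0, 137.0]]
-123 20 3 [ 0.37  0.85 -0.52  0.6  -1.38 -1.45] (np.float64(11.469087739554993), 'bench', array([486., -90.,  58.])) [[396.0, 152.0, 533.0], [473.0, 181.0, 119.0], [603.0, 90.0, 137.0]]
-123 25 0 [ 0.36  0.81 -0.54  0.59 -1.32  1.71] (np.float64(15.821386086942155), 'bench', array([485., -92.,  63.])) [[382.0, 143.0, 551.0], [470.0, 176.0, 140.0], [597.0, 82.0, 159.0]]
-123 25 3 [ 0.36  0.81 -0.54  0.59 -1.32 -1.43] (np.float64(15.821386133876864), 'bench', array([485., -92.,  63.])) [[382.0, 143.0, 551.0], [470.0, 176.0, 140.0], [597.0, 82.0, 159.0]]
```

Run:
```python
from plan import *
g=np.array([458,-133,40.]); yaw=np.radians(147)
h=np.array([np.cos(yaw),np.sin(yaw),0])
for pd in (20,):
  for roll in (0,np.pi):
    A0=tool(yaw,np.radians(pd),roll); j0=ik(g-K*A0.as_matrix()[:,2],A0,v,n=10)
    if not j0: continue
    for sg in (1,-1):
      for G1 in ([458,-133,260],[480,-110,260]):
        j=j0[0]; ok=True; C=(1e9,); Js=[]
        W=[(g+(np.array(G1)-g)*t,A0) for t in np.linspace(0,1,8)]+[(np.array(G1,float),R.from_rotvec(sg*a*h)*A0) for a in np.linspace(.1,np.pi,28)]
        nf=len(W)
        W+=[(np.array([*G1[:2],zz],float),W[-1][1]) for zz in (240,220,200,190,180,170,160)]
        out=[]
        for k,(gp,A) in enumerate(W):
            r=ik(gp-K*A.as_matrix()[:,2],A,v,seed=j)
            if not r or np.abs(r[0]-j).max()>.9: ok=False;print("fail",k);break
            j=r[0]; Js.append(j); c=clear(j)
            if 0<k<nf: C=min(C,c,key=lambda q:q[0])
            if k>=nf: out.append((gp[2],round(float(c[0])),c[1]))
        if ok:
            Js=np.array(Js); print(pd,round(roll),sg,G1,C,"maxstep",np.abs(np.diff(Js,axis=0)).max(0).round(2),"j5 range",Js[:,4].min().round(2),Js[:,4].max().round(2),"j6",Js[:,5].min().round(2),Js[:,5].max().round(2),out)
```

```text
20 0 1 [458, -133, 260] (np.float64(42.89765917624845), 'bench', array([ 501., -161.,   90.])) maxstep [0.02 0.04 0.03 0.07 0.06 0.18] j5 range -2.78 -1.95 j6 -2.39 1.28 [(np.float64(240.0), 64, 'bench'), (np.float64(220.0), 45, 'bench'), (np.float64(200.0), 25, 'bench'), (np.float64(190.0), 16, 'bench'), (np.float64(180.0), 6, 'bench'), (np.float64(170.0), -4, 'bench'), (np.float64(160.0), -13, 'bench')]
20 0 1 [480, -110, 260] (np.float64(42.89765918049329), 'bench', array([ 504., -157.,   90.])) maxstep [0.02 0.04 0.04 0.08 0.06 0.19] j5 range -2.81 -1.95 j6 -2.53 1.28 [(np.float64(240.0), 62, 'bench'), (np.float64(220.0), 43, 'bench'), (np.float64(200.0), 24, 'bench'), (np.float64(190.0), 14, 'bench'), (np.float64(180.0), 4, 'bench'), (np.float64(170.0), -5, 'bench'), (np.float64(160.0), -15, 'bench')]
fail 29
fail 30
fail 19
fail 18
20 3 -1 [458, -133, 260] (np.float64(42.89765917508329), 'bench', array([ 501., -161.,   90.])) maxstep [0.02 0.04 0.03 0.06 0.06 0.16] j5 range -2.78 -1.95 j6 -2.05 1.04 [(np.float64(240.0), 64, 'bench'), (np.float64(220.0), 45, 'bench'), (np.float64(200.0), 25, 'bench'), (np.float64(190.0), 16, 'bench'), (np.float64(180.0), 6, 'bench'), (np.float64(170.0), -4, 'bench'), (np.float64(160.0), -13, 'bench')]
20 3 -1 [480, -110, 260] (np.float64(42.89765917906868), 'bench', array([ 504., -157.,   90.])) maxstep [0.02 0.04 0.04 0.07 0.06 0.14] j5 range -2.8 -1.95 j6 -2.1 0.93 [(np.float64(240.0), 62, 'bench'), (np.float64(220.0), 43, 'bench'), (np.float64(200.0), 24, 'bench'), (np.float64(190.0), 14, 'bench'), (np.float64(180.0), 4, 'bench'), (np.float64(170.0), -5, 'bench'), (np.float64(160.0), -15, 'bench')]
```

Run:
```python
from plan import *
from bench import get_image
p=get_image("scene"); m=mask(p,458,-133); 
if m is not None:
    for r in fitblock([(p,m)],458,-133)[:3]: print(np.round(r,1))
s=st(); show(s); P=s["position"]; R0=R.from_quat(s["ee_rot"])
A=tool(np.radians(147),np.radians(20),0); z=A.as_matrix()[:,2]
g=np.array([458,-133,40.])
pre=g-140*z; T1=pre+[0,0,220]
t1=T1-K*z; t2=pre-K*z
print("T1",t1,delta(P,R0,t1,A)); j=track(s["joints"],P,R0,t1,A,v)
print("T2",t2,delta(t1,A,t2,A)); 
if j is not None:
    j=track(j,t1,A,t2,A,v); print(clear(j)); j=track(j,t2,A,g-K*z,A,v); print(clear(j))
```

```text
[  31.5  458.1 -132.4   62.7]
[  31.6  458.  -132.6  -27.9]
[  31.7  458.2 -132.5  -27. ]
t 9.92 pos [581.1  18.9 330.1] axes(cols) [[-0.816, -0.34, 0.468], [-0.027, 0.83, 0.557], [-0.578, 0.441, -0.687]] j [-0.096  0.084 -0.074 -0.774 -1.03   0.599] F [-0.2 -0.4 -0. ] w 85.7
T1 [ 542.3259022  -187.76188119  296.59615534] (array([  5.66, -17.32, -11.01]), array([-0.879,  1.117, -0.142]))
track ok maxstep [0.04 0.04 0.05 0.03 0.1  0.03] margin [2.84 1.17 0.56 2.37 0.34 2.23] minwz 405 end [-0.27  0.89  0.85 -0.65 -2.65  0.87]
T2 [ 542.3259022  -187.76188119   76.59615534] (array([  0.  , -20.67,   7.52]), array([0., 0., 0.]))
track ok maxstep [0.   0.01 0.02 0.02 0.02 0.03] margin [2.87 0.97 0.58 2.46 0.36 1.93] minwz 185 end [-0.25  1.09  0.64 -0.41 -2.29  1.17]
(np.float64(59.351907805185135), 'bench', array([ 611., -232.,  106.]))
track ok maxstep [0.   0.01 0.03 0.   0.02 0.01] margin [2.9  0.98 0.8  2.44 0.72 1.82] minwz 137 end [-0.19  0.97  0.18 -0.4  -1.95  1.28]
(np.float64(11.469087739587152), 'bench', array([ 501., -161.,   58.]))
```

Call:
apply_moves(
  steps=[
    {"hand": 1,"xyz": [0.5,-1.4,-0.9],"delta_rot": [-0.073,0.093,-0.012]},
    {"hand": 1,"xyz": [0.9,-2.9,-1.8],"delta_rot": [-0.147,0.186,-0.024]},
    {"hand": 1,"xyz": [1.4,-4.3,-2.8],"delta_rot": [-0.22,0.279,-0.036]},
    {"hand": 1,"xyz": [1.9,-5.8,-3.7],"delta_rot": [-0.293,0.372,-0.047]},
    {"hand": 1,"xyz": [2.4,-7.2,-4.6],"delta_rot": [-0.366,0.465,-0.059]},
    {"hand": 1,"xyz": [2.8,-8.7,-5.5],"delta_rot": [-0.44,0.559,-0.071]},
    {"hand": 1,"xyz": [3.3,-10.1,-6.4],"delta_rot": [-0.513,0.652,-0.083]},
    {"hand": 1,"xyz": [3.8,-11.5,-7.3],"delta_rot": [-0.586,0.745,-0.095]},
    {"hand": 1,"xyz": [4.2,-13,-8.3],"delta_rot": [-0.659,0.838,-0.107]},
    {"hand": 1,"xyz": [4.7,-14.4,-9.2],"delta_rot": [-0.733,0.931,-0.118]},
    {"hand": 1,"xyz": [5.7,-17.3,-11],"delta_rot": [-0.879,1.117,-0.142]},
    {"hand": 1,"xyz": [5.7,-17.3,-11],"delta_rot": [-0.879,1.117,-0.142]},
  ],
)

```text
clock: 10.92
position: [540.8, -193.1, 293.4]
ee_rot: [-0.388, 0.719, 0.507, -0.276]
contact_force: [-0.1, -1.2, -0.3]
gripper_width: 85.5
```

Run:
```python
from plan import *
from bench import get_image
s=st(); show(s); P=s["position"]; R0=R.from_quat(s["ee_rot"])
A=tool(np.radians(148),np.radians(20),0); z=A.as_matrix()[:,2]
g=np.array([458,-133,40.]); t1=g-140*z+[0,0,220]-K*z
print(delta(P,R0,t1,A),delta(P,R0,g-140*z-K*z,A))
p=get_image("top"); cv2.imwrite("pics/top9.png",p["frame"])
```

```text
t 10.92 pos [ 540.8 -193.1  293.4] axes(cols) [[-0.546, -0.278, -0.79], [-0.838, 0.186, 0.513], [0.004, 0.943, -0.334]] j [-0.274  0.894  0.845 -0.639 -2.652  0.882] F [-0.1 -1.2 -0.3] w 85.5
(array([-0.71,  0.36,  0.05]), array([ 0.009,  0.016, -0.01 ])) (array([ -0.8 , -20.38,   7.4 ]), array([ 0.009,  0.016, -0.01 ]))
```

View pics/top9.png

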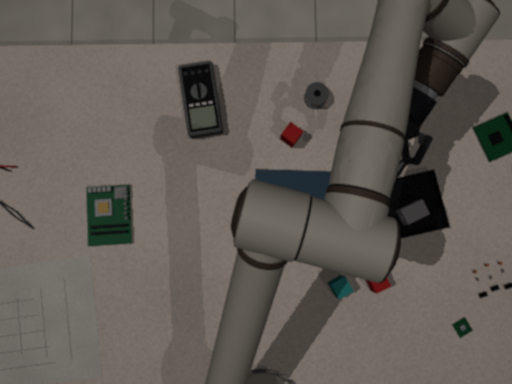

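Call:
apply_moves(
  steps=[
    {"hand": 1,"xyz": [-0.2,-4,1.5],"delta_rot": [0.009,0.016,-0.01]},
    {"hand": 1,"xyz": [-0.4,-8,3],"delta_rot": [0.009,0.016,-0.01]},
    {"hand": 1,"xyz": [-0.6,-12,4.4],"delta_rot": [0.009,0.016,-0.01]},
    {"hand": 1,"xyz": [-0.8,-16,5.9],"delta_rot": [0.009,0.016,-0.01]},
    {"hand": 1,"xyz": [-0.8,-20.4,7.4],"delta_rot": [0.009,0.016,-0.01]},
    {"hand": 1,"xyz": [-0.8,-20.4,7.4],"delta_rot": [0.009,0.016,-0.01]},
    {"hand": 1,"xyz": [-0.8,-20.4,7.4],"delta_rot": [0.009,0.016,-0.01]},
    {"hand": 1,"xyz": [-0.8,-20.4,7.4],"delta_rot": [0.009,0.016,-0.01]},
    {"hand": 1,"xyz": [-0.8,-20.4,7.4],"delta_rot": [0.009,0.016,-0.01]},
  ],
)

```text
clock: 11.72
position: [547.5, -181.3, 83.0]
ee_rot: [-0.402, 0.719, 0.497, -0.273]
contact_force: [-0.3, -0.0, 0.9]
gripper_width: 85.3
```

Run:
```python
from plan import *
from bench import get_image
s=st(); show(s); P=s["position"]; M=R.from_quat(s["ee_rot"]).as_matrix(); R0=R.from_quat(s["ee_rot"])
p=get_image("scene"); m=mask(p,458,-133)
if m is not None:
    for r in fitblock([(p,m)],458,-133)[:3]: print(np.round(r,1),m.sum())
f=cv2.resize(p["frame"][150:300,130:300],None,fx=4,fy=4,interpolation=cv2.INTER_CUBIC)
T=lambda X:tuple(int(a) for a in (proj(p,[X])[0]+.5-[130,150])*4)
for k in (-55,-27,-14):
    for d in (-42,42): cv2.circle(f,T(P+k*M[:,2]+d*M[:,0]),3,(0,255,0) if k==-27 else (0,0,255),-1)
c=[T(X) for X in corners(458,-133,np.radians(-31))]
for i in range(8):
    for j in range(i):
        if bin(i^j).count("1")==1: cv2.line(f,c[i],c[j],(0,255,255),1)
cv2.imwrite("pics/s10.png",f)
A=tool(np.radians(148),np.radians(20),0); z=A.as_matrix()[:,2]; g=np.array([458,-133,40.])
print(delta(P,R0,g-K*z,A))
```

```text
t 11.72 pos [ 547.5 -181.3   83. ] axes(cols) [[-0.528, -0.306, -0.792], [-0.849, 0.184, 0.495], [-0.006, 0.934, -0.357]] j [-0.23   1.074  0.644 -0.41  -2.284  1.179] F [-0.3 -0.   0.9] w 85.3
[  73.9  456.4 -132.4  -36.6] 345
[  74.8  457.  -132.5  -34.7] 345
[  75.3  455.3 -130.7  -35.1] 345
(array([ 0.65, -0.33, 14.31]), array([-0.016,  0.   ,  0.006]))
```

View pics/s10.png

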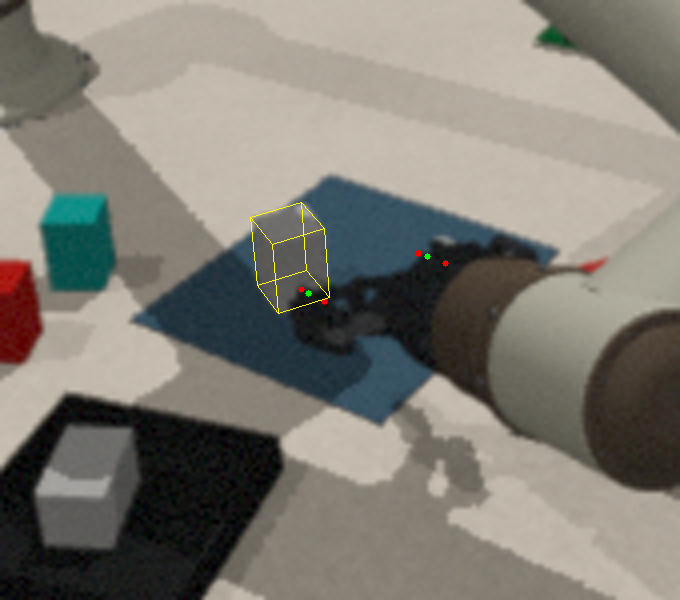

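The gripper is now visible in the scene crop, with its near finger tip at (300,298), close to where the corrected offset puts it (308,293). The block sits dead ahead. I'll advance around it.

Call:
apply_moves(
  steps=[
    {"hand": 1,"xyz": [0.3,-0.2,2],"delta_rot": [-0.016,0,0.006]},
    {"hand": 1,"xyz": [0.6,-0.3,4],"delta_rot": [-0.016,0,0.006]},
    {"hand": 1,"xyz": [0.6,-0.3,6],"delta_rot": [-0.016,0,0.006]},
    {"hand": 1,"xyz": [0.6,-0.3,8],"delta_rot": [-0.016,0,0.006]},
    {"hand": 1,"xyz": [0.6,-0.3,10],"delta_rot": [-0.016,0,0.006]},
    {"hand": 1,"xyz": [0.6,-0.3,12],"delta_rot": [-0.016,0,0.006]},
    {"hand": 1,"xyz": [0.6,-0.3,13],"delta_rot": [-0.016,0,0.006]},
    {"hand": 1,"xyz": [0.6,-0.3,14],"delta_rot": [-0.016,0,0.006]},
    {"hand": 1,"xyz": [0.6,-0.3,14],"delta_rot": [-0.016,0,0.006]},
    {"hand": 1,"xyz": [0.6,-0.3,14],"delta_rot": [-0.016,0,0.006]},
  ],
)

```text
clock: 12.65
position: [433.7, -116.7, 29.7]
ee_rot: [-0.397, 0.716, 0.502, -0.279]
contact_force: [0.1, -0.6, 0.9]
gripper_width: 85.5
```

```bash
cat > look.py <<'E'
from plan import *
from bench import get_image
def look(name,g=None,draw=True,box=(150,300,130,300),f=4):
    s=st(); show(s); P=s["position"]; R0=R.from_quat(s["ee_rot"]); M=R0.as_matrix()
    p=get_image("scene"); a,b,c,d=box
    im=cv2.resize(p["frame"][a:b,c:d],None,fx=f,fy=f,interpolation=cv2.INTER_CUBIC)
    T=lambda X:tuple(int(q) for q in (proj(p,[X])[0]+.5-[c,a])*f)
    if draw:
        for k in (-55,-27,-14):
            for dd in (-42,42): cv2.circle(im,T(P+k*M[:,2]+dd*M[:,0]),3,(0,255,0) if k==-27 else (0,0,255),-1)
    cv2.imwrite(name,im); return s
E
python3 - <<'E'
from look import *
s=look("pics/s11.png")
A=tool(np.radians(147),np.radians(20),0); z=A.as_matrix()[:,2]
print(delta(s["position"],R.from_quat(s["ee_rot"]),np.array([458,-133,40.])-K*z,A))
E
```

```text
t 12.65 pos [ 433.7 -116.7   29.7] axes(cols) [[-0.529, -0.288, -0.798], [-0.848, 0.18, 0.498], [0.0, 0.94, -0.34]] j [-0.178  0.975  0.189 -0.386 -1.958  1.284] F [ 0.1 -0.6  0.9] w 85.5
(array([ 0.03, -0.03,  0.2 ]), array([ 0.002, -0.017,  0.006]))
```

View pics/s11.png

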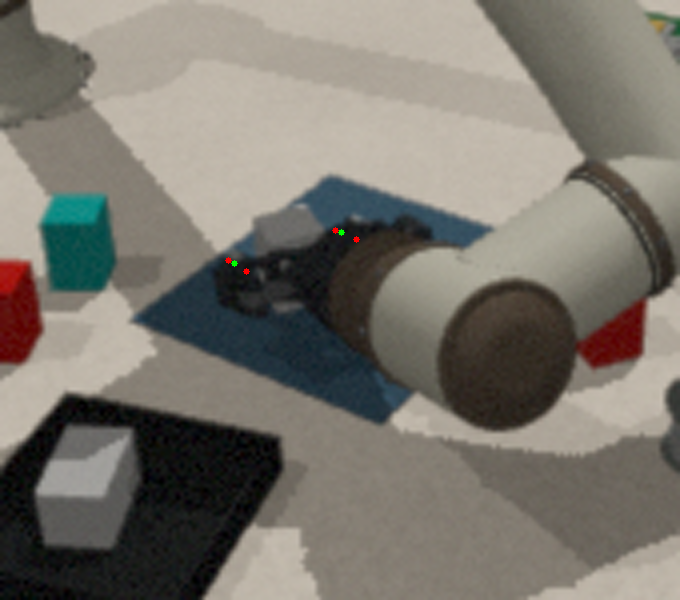

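The block sits between the open fingers, its top at (288,228), with no contact force. Closing.

Call:
apply_moves(
  steps=[
    {"hand": 0.7,"xyz": [0,0,0.3],"delta_rot": [0,0,0]},
    {"hand": 0.4,"xyz": [0,0,0.3],"delta_rot": [0,0,0]},
    {"hand": 0,"xyz": [0,0,0.3],"delta_rot": [0,0,0]},
    {"hand": 0,"xyz": [0,0,0.3],"delta_rot": [0,0,0]},
    {"hand": 0,"xyz": [0,0,0.3],"delta_rot": [0,0,0]},
    {"hand": 0,"xyz": [0,0,0.3],"delta_rot": [0,0,0]},
    {"hand": 0,"xyz": [0,0,0.3],"delta_rot": [0,0,0]},
    {"hand": 0,"xyz": [0,0,0.3],"delta_rot": [0,0,0]},
  ],
)

```text
clock: 13.37
position: [430.4, -115.4, 27.4]
ee_rot: [-0.396, 0.715, 0.503, -0.28]
contact_force: [0.5, -2.0, 2.4]
gripper_width: 39.5
```

Run:
```python
from look import *
s=look("pics/s12.png")
P=s["position"];R0=R.from_quat(s["ee_rot"])
print("10 up",delta(P,R0,P+[0,0,100],R0),"220 up",delta(P,R0,P+[0,0,220],R0))
```

```text
t 13.37 pos [ 430.4 -115.4   27.4] axes(cols) [[-0.53, -0.285, -0.799], [-0.848, 0.179, 0.498], [0.001, 0.942, -0.337]] j [-0.177  0.976  0.18  -0.386 -1.951  1.286] F [ 0.5 -2.   2.4] w 39.5
10 up (array([ 0.01,  9.42, -3.37]), array([0., 0., 0.])) 220 up (array([ 0.03, 20.71, -7.41]), array([0., 0., 0.]))
```

View pics/s12.png

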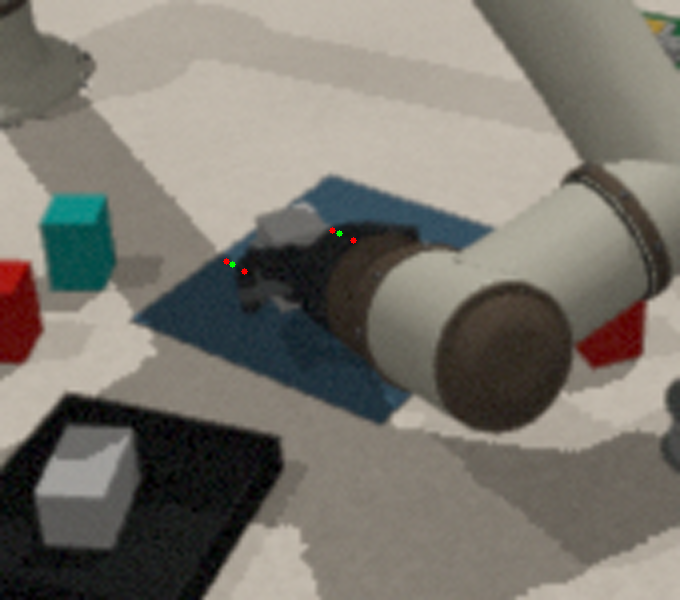

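The opening reads 39.5 mm, so the block is gripped. Lifting.

Call:
apply_moves(
  steps=[
    {"hand": 0,"xyz": [0,1,-0.4],"delta_rot": [0,0,0]},
    {"hand": 0,"xyz": [0,3,-1.1],"delta_rot": [0,0,0]},
    {"hand": 0,"xyz": [0,5,-1.8],"delta_rot": [0,0,0]},
    {"hand": 0,"xyz": [0,7.5,-2.7],"delta_rot": [0,0,0]},
    {"hand": 0,"xyz": [0,10,-3.6],"delta_rot": [0,0,0]},
    {"hand": 0,"xyz": [0,12.5,-4.5],"delta_rot": [0,0,0]},
    {"hand": 0,"xyz": [0,15,-5.4],"delta_rot": [0,0,0]},
    {"hand": 0,"xyz": [0,17.5,-6.3],"delta_rot": [0,0,0]},
    {"hand": 0,"xyz": [0,19.5,-7],"delta_rot": [0,0,0]},
    {"hand": 0,"xyz": [0,20.7,-7.4],"delta_rot": [0,0,0]},
    {"hand": 0,"xyz": [0,20.7,-7.4],"delta_rot": [0,0,0]},
    {"hand": 0,"xyz": [0,20.7,-7.4],"delta_rot": [0,0,0]},
  ],
)

```text
clock: 14.42
position: [430.4, -114.3, 246.6]
ee_rot: [-0.396, 0.715, 0.503, -0.279]
contact_force: [-0.7, 0.4, -3.1]
gripper_width: 39.1
```

Run:
```python
from look import *
s=look("pics/s13.png",draw=False,box=(100,290,100,330),f=3.4)
P=s["position"];R0=R.from_quat(s["ee_rot"]); M=R0.as_matrix()
yaw=np.arctan2(M[1,2],M[0,2]); h=np.array([np.cos(yaw),np.sin(yaw),0]); print("pitch",np.degrees(np.arcsin(-M[2,2])))
G=P+K*M[:,2]; print("grasp pt",G)
j=s["joints"]
for th in np.radians([20,40,60,80,100,120,140,160,180]):
    A=R.from_rotvec(th*h)*R0; t=G-K*A.as_matrix()[:,2]
    r=ik(t,A,v,seed=j); 
    if r: j=r[0]
    print(round(np.degrees(th)),delta(P,R0,t,A),bool(r),j.round(2),clear(j)[:2])
```

```text
t 14.42 pos [ 430.4 -114.3  246.6] axes(cols) [[-0.531, -0.286, -0.798], [-0.848, 0.179, 0.499], [0.0, 0.941, -0.338]] j [-0.185  0.703  0.284 -0.478 -2.296  1.108] F [-0.7  0.4 -3.1] w 39.1
pitch 19.729481375272396
grasp pt [ 456.7502062  -130.77938022  257.77318295]
20 (array([ 0.38,  0.06, -0.02]), array([0.   , 0.118, 0.329])) True [-0.14  0.72  0.27 -0.39 -2.32  0.83] (np.float64(223.44713553579277), 'red')
40 (array([ 0.72,  0.25, -0.09]), array([0.   , 0.236, 0.657])) True [-0.09  0.75  0.26 -0.33 -2.36  0.54] (np.float64(209.56497508620032), 'red')
60 (array([ 0.96,  0.52, -0.19]), array([0.   , 0.354, 0.986])) True [-0.07  0.78  0.25 -0.29 -2.41  0.25] (np.float64(190.3932039783212), 'red')
80 (array([ 1.1 ,  0.87, -0.31]), array([0.   , 0.471, 1.314])) True [-0.05  0.82  0.24 -0.27 -2.47 -0.06] (np.float64(165.4193623088718), 'red')
100 (array([ 1.1 ,  1.23, -0.44]), array([0.   , 0.589, 1.643])) True [-0.05  0.86  0.23 -0.3  -2.55 -0.41] (np.float64(134.5823300696464), 'red')
120 (array([ 0.96,  1.57, -0.56]), array([0.   , 0.707, 1.971])) True [-0.07  0.9   0.24 -0.38 -2.63 -0.8 ] (np.float64(108.80315483621885), 'spool')
140 (array([ 0.72,  1.85, -0.66]), array([0.   , 0.825, 2.3  ])) True [-0.11  0.92  0.26 -0.52 -2.7  -1.27] (np.float64(92.57233304972644), 'spool')
160 (array([ 0.38,  2.03, -0.73]), array([0.   , 0.943, 2.629])) True [-0.17  0.93  0.3  -0.73 -2.76 -1.81] (np.float64(90.34239304789125), 'bench')
180 (array([ 0.  ,  2.1 , -0.75]), array([0.   , 1.061, 2.957])) True [-0.25  0.92  0.33 -0.92 -2.77 -2.35] (np.float64(82.16496469073721), 'bench')
```

View pics/s13.png

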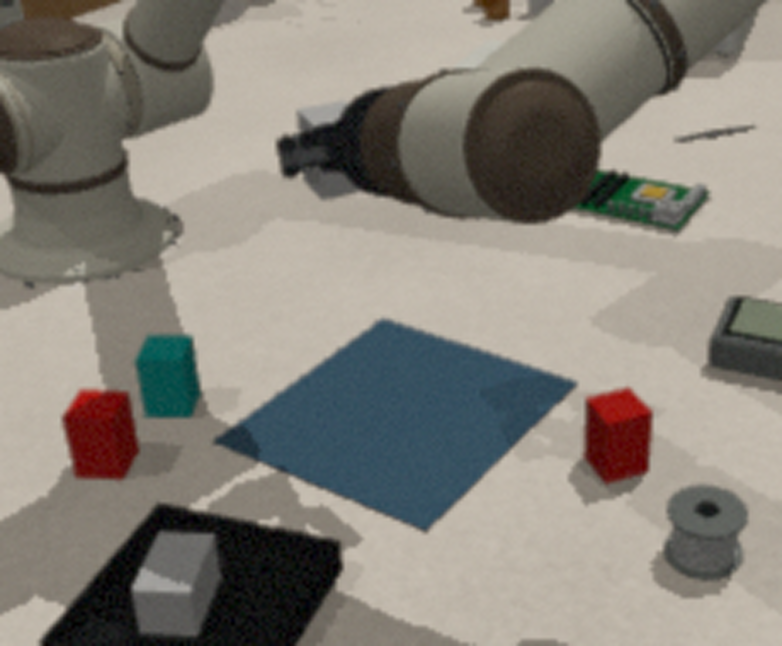

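The block is clear of the mat, held at (325,150) and still upright. Now the flip, in stages of about 80°.

Call:
apply_moves(
  steps=[
    {"hand": 0,"xyz": [0.1,0,0],"delta_rot": [0,0.03,0.082]},
    {"hand": 0,"xyz": [0.2,0,0],"delta_rot": [0,0.07,0.19]},
    {"hand": 0,"xyz": [0.4,0.1,0],"delta_rot": [0,0.118,0.329]},
    {"hand": 0,"xyz": [0.5,0.1,-0.1],"delta_rot": [0,0.157,0.438]},
    {"hand": 0,"xyz": [0.6,0.2,-0.1],"delta_rot": [0,0.196,0.548]},
    {"hand": 0,"xyz": [0.7,0.3,-0.1],"delta_rot": [0,0.236,0.657]},
    {"hand": 0,"xyz": [0.8,0.4,-0.1],"delta_rot": [0,0.275,0.767]},
    {"hand": 0,"xyz": [0.9,0.4,-0.2],"delta_rot": [0,0.315,0.876]},
    {"hand": 0,"xyz": [1,0.5,-0.2],"delta_rot": [0,0.354,0.986]},
    {"hand": 0,"xyz": [1,0.6,-0.2],"delta_rot": [0,0.393,1.095]},
    {"hand": 0,"xyz": [1.1,0.8,-0.3],"delta_rot": [0,0.432,1.205]},
    {"hand": 0,"xyz": [1.1,0.9,-0.3],"delta_rot": [0,0.471,1.314]},
  ],
)

```text
clock: 15.47
position: [424.3, -123.6, 254.7]
ee_rot: [0.022, 0.725, 0.129, -0.676]
contact_force: [0.3, -0.4, -3.0]
gripper_width: 39.5
```

```bash
cat > flip.py <<'E'
from look import *
def rep(p=20,yaw=None,Gf=None,ths=(30,60,80,100)):
    s=st(); show(s); P=s["position"];R0=R.from_quat(s["ee_rot"]); M=R0.as_matrix()
    y=np.radians(147.9); h=np.array([np.cos(y),np.sin(y),0])
    AF=R.from_rotvec(np.pi*h)*R.from_quat([-0.396,.715,.503,-.279]) # measured lift orientation flipped
    G=P+K*M[:,2]; rv=(AF*R0.inv()).as_rotvec(); ang=np.linalg.norm(rv); print("G",G.round(1),"remaining",np.degrees(ang).round(1),rv.round(3))
    if rv@h<0: rv=rv/ang*(ang-2*np.pi); ang=2*np.pi-ang
    j=s["joints"]
    for th in list(ths)+[np.degrees(ang)]:
        A=R.from_rotvec(rv/ang*np.radians(th))*R0; t=G-K*A.as_matrix()[:,2]
        if th==np.degrees(ang) and Gf is not None: t=np.array(Gf)-K*A.as_matrix()[:,2]
        r=ik(t,A,v,seed=j); j=r[0] if r else j
        print(round(th),*delta(P,R0,t,A),bool(r),j.round(2),clear(j)[:2])
    return s
E
python3 -c "
from flip import *
rep()"
```

```text
t 15.47 pos [ 424.3 -123.6  254.7] axes(cols) [[-0.085, 0.206, -0.975], [-0.143, 0.966, 0.217], [0.986, 0.158, -0.052]] j [-0.052  0.827  0.232 -0.272 -2.475 -0.066] F [ 0.3 -0.4 -3. ] w 39.5
G [ 456.4 -130.7  256.4] remaining 99.6 [-1.474e+00  9.210e-01  1.000e-03]
30 [ 0.55  0.15 -0.05] [-0.002  0.176  0.493] True [-0.06  0.88  0.23 -0.33 -2.59 -0.6 ] (np.float64(118.40897212730059), 'red')
60 [ 0.96  0.53 -0.19] [-0.004  0.353  0.986] True [-0.11  0.92  0.26 -0.53 -2.7  -1.28] (np.float64(90.9418493187087), 'spool')
80 [ 1.09  0.88 -0.31] [-0.005  0.47   1.315] True [-0.18  0.93  0.3  -0.73 -2.76 -1.82] (np.float64(88.3539323610452), 'bench')
100 [ 1.08  1.24 -0.44] [-0.006  0.588  1.643] True [-0.25  0.92  0.33 -0.92 -2.77 -2.36] (np.float64(80.80223719939309), 'bench')
100 [ 1.08  1.23 -0.44] [-0.006  0.586  1.637] True [-0.25  0.92  0.33 -0.92 -2.77 -2.35] (np.float64(80.8285768825115), 'bench')
```

Call:
apply_moves(
  steps=[
    {"hand": 0,"xyz": [0.1,0,0],"delta_rot": [0,0.039,0.11]},
    {"hand": 0,"xyz": [0.2,0,0],"delta_rot": [-0.001,0.078,0.219]},
    {"hand": 0,"xyz": [0.4,0.1,0],"delta_rot": [-0.001,0.118,0.329]},
    {"hand": 0,"xyz": [0.5,0.1,-0.1],"delta_rot": [-0.002,0.157,0.438]},
    {"hand": 0,"xyz": [0.6,0.2,-0.1],"delta_rot": [-0.002,0.196,0.548]},
    {"hand": 0,"xyz": [0.7,0.3,-0.1],"delta_rot": [-0.002,0.235,0.657]},
    {"hand": 0,"xyz": [0.8,0.4,-0.1],"delta_rot": [-0.003,0.274,0.767]},
    {"hand": 0,"xyz": [0.9,0.4,-0.2],"delta_rot": [-0.003,0.313,0.876]},
    {"hand": 0,"xyz": [1,0.5,-0.2],"delta_rot": [-0.004,0.353,0.986]},
    {"hand": 0,"xyz": [1,0.6,-0.2],"delta_rot": [-0.004,0.392,1.095]},
    {"hand": 0,"xyz": [1.1,0.8,-0.3],"delta_rot": [-0.005,0.431,1.205]},
    {"hand": 0,"xyz": [1.1,0.9,-0.3],"delta_rot": [-0.005,0.47,1.315]},
  ],
)

```text
clock: 16.47
position: [428.3, -116.9, 267.0]
ee_rot: [-0.428, -0.396, 0.303, 0.754]
contact_force: [-1.6, -0.4, -3.1]
gripper_width: 39.5
```

```bash
python3 -c "
from flip import *
rep(ths=(10,))"
```

```text
t 16.47 pos [ 428.3 -116.9  267. ] axes(cols) [[0.502, -0.118, -0.857], [0.796, 0.45, 0.405], [0.337, -0.885, 0.32]] j [-0.176  0.926  0.3   -0.732 -2.76  -1.815] F [-1.6 -0.4 -3.1] w 39.5
G [ 456.6 -130.2  256.5] remaining 19.7 [-0.293  0.182  0.001]
10 [ 0.19  0.02 -0.01] [-0.001  0.059  0.164] True [-0.21  0.93  0.32 -0.84 -2.77 -2.09] (np.float64(82.9986159590386), 'bench')
20 [ 0.37  0.07 -0.02] [-0.002  0.116  0.325] True [-0.25  0.92  0.33 -0.92 -2.77 -2.35] (np.float64(80.8912302541197), 'bench')
```

Call:
apply_moves(
  steps=[
    {"hand": 0,"xyz": [0.1,0,0],"delta_rot": [0,0.03,0.08]},
    {"hand": 0,"xyz": [0.2,0,0],"delta_rot": [-0.001,0.059,0.164]},
    {"hand": 0,"xyz": [0.3,0,0],"delta_rot": [-0.001,0.088,0.245]},
    {"hand": 0,"xyz": [0.4,0.1,0],"delta_rot": [-0.002,0.116,0.325]},
    {"hand": 0,"xyz": [0.4,0.1,0],"delta_rot": [-0.002,0.116,0.325]},
    {"hand": 0,"xyz": [0.4,0.1,0],"delta_rot": [-0.002,0.116,0.325]},
    {"hand": 0,"xyz": [0.4,0.1,0],"delta_rot": [-0.002,0.116,0.325]},
  ],
)

```text
clock: 17.05
position: [430.1, -113.7, 268.6]
ee_rot: [-0.503, -0.281, 0.393, 0.716]
contact_force: [0.2, -0.6, -1.5]
gripper_width: 39.2
```

Run:
```python
from look import *
s=look("pics/s14.png",draw=False,box=(90,280,90,320),f=3.4)
P=s["position"];R0=R.from_quat(s["ee_rot"])
print("pitch",np.degrees(np.arcsin(-R0.as_matrix()[2,2])), "x tilt",R0.as_matrix()[2,0])
j=s["joints"]
for T in ([445,-122],[455,-110],[430,-117]):
  for zt in (210,200):
    t=np.array([*T,zt+11.]); r=ik(t,R0,v,seed=j); print(T,zt,delta(P,R0,t,R0)[0],r and clear(r[0])[:2])
p=get_image("top"); cv2.imwrite("pics/top14.png",p["frame"])
```

```text
t 17.05 pos [ 430.1 -113.7  268.6] axes(cols) [[0.533, -0.28, -0.799], [0.846, 0.184, 0.5], [0.007, -0.942, 0.335]] j [-0.246  0.918  0.325 -0.916 -2.767 -2.336] F [ 0.2 -0.6 -1.5] w 39.2
pitch -19.59178320136846 x tilt 0.007138893341000374
[445, -122] 210 [ 0.06  3.91 -3.2 ] (np.float64(36.29248266310029), 'bench')
[445, -122] 200 [ 0.05  4.85 -3.53] (np.float64(26.711443137570058), 'bench')
[455, -110] 210 [ 1.61  3.85 -3.4 ] (np.float64(35.43840019850866), 'bench')
[455, -110] 200 [ 1.6   4.8  -3.73] (np.float64(25.864387776218877), 'bench')
[430, -117] 210 [-0.32  4.43 -1.75] (np.float64(37.27124111850442), 'bench')
[430, -117] 200 [-0.32  5.37 -2.09] (np.float64(27.659709518323254), 'bench')
```

View pics/s14.png

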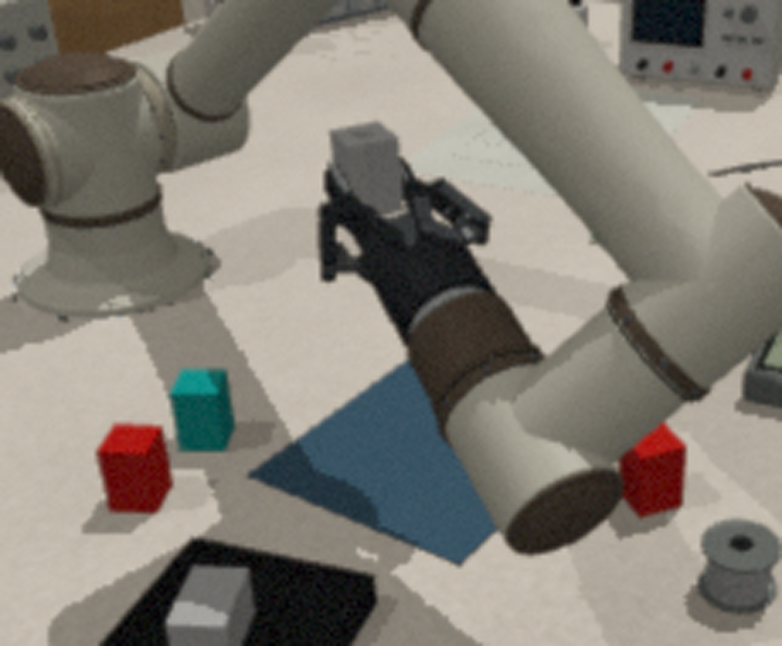

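View pics/top14.png

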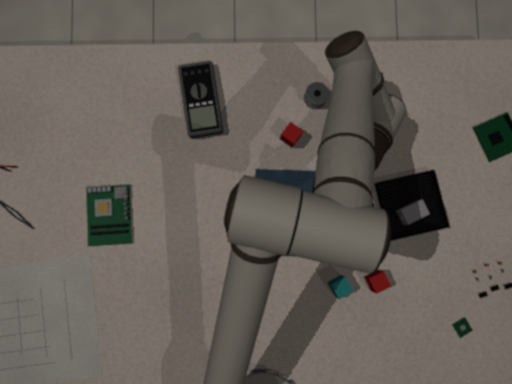

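Run:
```python
from look import *
p=get_image("scene"); im=p["frame"][115:165,170:230]
a=im.astype(float); a=np.clip((a-a.min())*255/(a.max()-a.min())*1.3,0,255).astype(np.uint8)
cv2.imwrite("pics/s15.png",cv2.resize(a,None,fx=11,fy=11,interpolation=cv2.INTER_CUBIC))
```

```text
(no output)
```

View pics/s15.png

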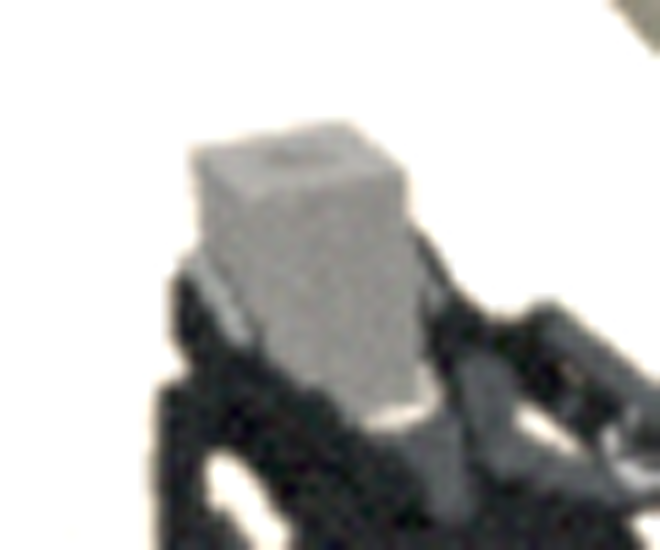

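The hole now shows as a dark ellipse in the top face, at (290,155) in the zoom. I'll lower to the final height, slowly.

Call:
apply_moves(
  steps=[
    {"hand": 0,"xyz": [0,0.3,-0.2],"delta_rot": [0,0,0]},
    {"hand": 0,"xyz": [0,0.9,-0.6],"delta_rot": [0,0,0]},
    {"hand": 0,"xyz": [0,1.6,-1.1],"delta_rot": [0,0,0]},
    {"hand": 0,"xyz": [0,2.3,-1.6],"delta_rot": [0,0,0]},
    {"hand": 0,"xyz": [0,3,-2.1],"delta_rot": [0,0,0]},
    {"hand": 0,"xyz": [0,3.6,-2.5],"delta_rot": [0,0,0]},
    {"hand": 0,"xyz": [0,4.2,-3],"delta_rot": [0,0,0]},
    {"hand": 0,"xyz": [0,4.6,-3.3],"delta_rot": [0,0,0]},
    {"hand": 0,"xyz": [0,4.8,-3.5],"delta_rot": [0,0,0]},
    {"hand": 0,"xyz": [0,4.8,-3.5],"delta_rot": [0,0,0]},
    {"hand": 0,"xyz": [0,4.8,-3.5],"delta_rot": [0,0,0]},
    {"hand": 0,"xyz": [0,4.8,-3.5],"delta_rot": [0,0,0]},
  ],
)

```text
clock: 18.2
position: [444.7, -122.8, 212.9]
ee_rot: [-0.504, -0.282, 0.393, 0.715]
contact_force: [-0.0, -0.2, -1.9]
gripper_width: 39.7
```

Run:
```python
from look import *
from bench import nets
s=st(); show(s); P=s["position"];M=R.from_quat(s["ee_rot"]).as_matrix(); G=P+K*M[:,2]; print("G",G.round(1),"clear",clear(s["joints"]))
p=get_image("scene")
for r in nets.pinpoint(p,"block_b"): print(np.round(r["xyz"]),round(r["confidence"],2))
for r in nets.outline_of(p,"block_b"):
    c=np.argwhere(r["pixels"]).mean(0)[::-1]; print(c,r["pixels"].sum(),r["confidence"])
yaw=np.arctan2(M[1,2],M[0,2])
f=6; u0,v0=150,105
im=cv2.resize(p["frame"][v0:v0+85,u0:u0+110],None,fx=f,fy=f,interpolation=cv2.INTER_CUBIC); raw=im.copy()
T=lambda X:tuple(int(q) for q in (proj(p,[X])[0]+.5-[u0,v0])*f)
c=[T(X) for X in corners(G[0],G[1],yaw,zb=G[2]+7-30)]
for i in range(8):
    for j in range(i):
        if bin(i^j).count("1")==1: cv2.line(im,c[i],c[j],(0,255,255),1)
cv2.imwrite("pics/s16.png",im); cv2.imwrite("pics/s16r.png",raw)
```

```text
t 18.2 pos [ 444.7 -122.8  212.9] axes(cols) [[0.533, -0.278, -0.799], [0.846, 0.182, 0.501], [0.007, -0.943, 0.332]] j [-0.236  1.017  0.359 -0.813 -2.716 -2.219] F [-0.  -0.2 -1.9] w 39.7
G [ 471.1 -139.3  201.9] clear (np.float64(29.665780235276756), 'bench', array([ 685., -292.,   97.]))
[ 484. -383.   21.] 0.93
[ 306. -193.   28.] 0.82
[ 319. -284.   30.] 0.8
[ 478. -140.  206.] 0.66
[151.52487961 271.23113965] 623 0.96
[149.13054187 210.48522167] 406 0.81
[202.47761194 159.65174129] 402 0.71
[129.50951374 227.397463  ] 473 0.62
```

View pics/s16.png

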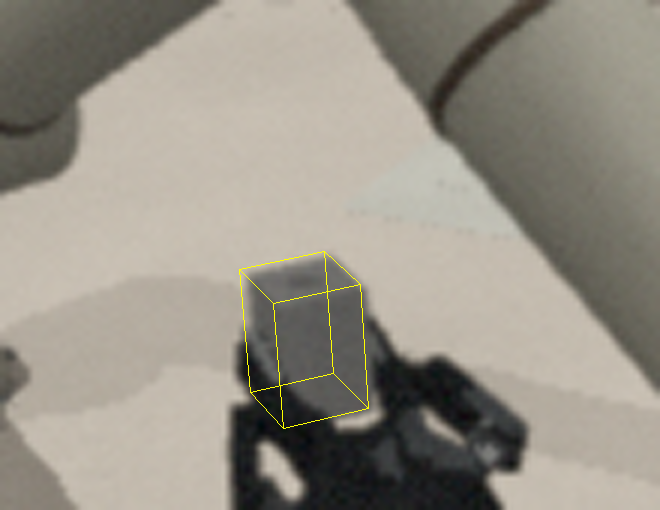

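View pics/s16r.png

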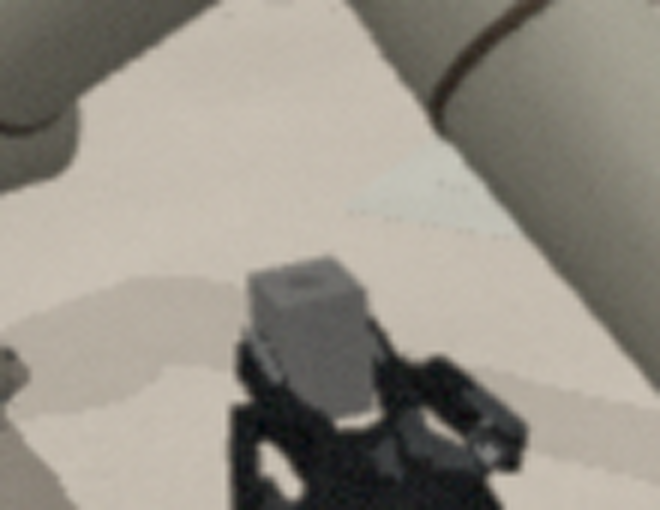

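Run:
```python
from look import *
acc=0
for i in range(6):
    p=get_image("scene"); acc=acc+p["frame"].astype(float)
acc/=6; np.save("acc.npy",acc)
im=acc[140:182,184:222]; a=np.clip((im-20)*2.2,0,255).astype(np.uint8)
cv2.imwrite("pics/s17.png",cv2.resize(a,None,fx=14,fy=14,interpolation=cv2.INTER_CUBIC))
show(st())
```

```text
t 18.65 pos [ 444.6 -122.7  212.6] axes(cols) [[0.533, -0.279, -0.799], [0.846, 0.182, 0.501], [0.006, -0.943, 0.333]] j [-0.236  1.017  0.359 -0.813 -2.716 -2.219] F [-0.1 -0.4 -2.2] w 39.4
```

View pics/s17.png

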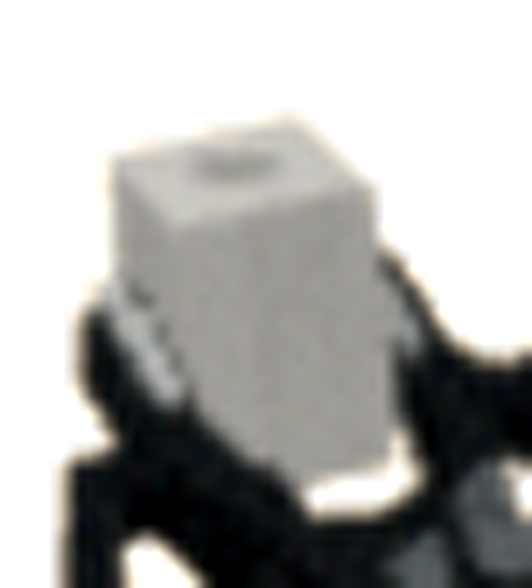

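Run:
```python
from look import *
s=st(); p=get_image("scene"); M=R.from_quat(s["ee_rot"]).as_matrix(); P=s["position"]
C=np.array([[115,160],[297,122],[375,190],[180,225],[393,465],[237,163]],float); px=(C+.5)/14-.5+[184,140]
yaw=np.arctan2(M[1,2],M[0,2])
# block frame: ex = jaw axis, ey= horizontal away axis h, z up
ex=M[:,0]; 
def pts3(c,tilt,yawd,roll):
    A=R.from_rotvec(tilt*M[:,0])*R.from_rotvec([0,0,yaw+yawd])*R.from_rotvec([roll,0,0])
    L=np.array([[sx*20,sy*20,sz*30] for sx in(-1,1) for sy in(-1,1) for sz in(-1,1)],float)
    return A.apply(L)+c, A.apply([0,0,30])+c, A
# identify corners by upright model
X,H,_=pts3(P+K*M[:,2]+[0,0,7],0,0,0); u=proj(p,X); print(u.round(1).tolist()); print(px.round(1).tolist())
top=[i for i in range(8) if i%2==1]; bot=[i for i in range(8) if i%2==0]
idx=[min(top,key=lambda i:np.linalg.norm(u[i]-q)) for q in px[:4]]+[min(bot,key=lambda i:np.linalg.norm(u[i]-px[4]))]; print(idx)
def f(q,full):
    X,H,_=pts3(q[:3],q[3],q[4],q[5] if full else 0)
    return (np.r_[proj(p,X[idx]),proj(p,[H])]-px).ravel()
for full in (0,1):
    r=least_squares(lambda q:f(q,full),np.r_[P+K*M[:,2]+[0,0,7],0,0,0])
    A=pts3(*r.x[:1+0] if 0 else (r.x[:3],r.x[3],r.x[4],r.x[5] if full else 0))[2]
    bz=A.apply([0,0,1]); print(full,"c",r.x[:3].round(1),"ang deg",np.degrees(r.x[3:]).round(1),"blockz",bz.round(3),"tilt deg",np.degrees(np.arccos(bz[2])).round(1),"rms px",np.sqrt(np.mean(r.fun**2)).round(2))
```

```text
[[210.9, 172.6], [209.6, 152.0], [196.8, 176.1], [195.0, 155.2], [205.0, 166.7], [203.6, 146.6], [191.3, 170.0], [189.4, 149.5]]
[[191.8, 151.0], [204.8, 148.2], [210.3, 153.1], [196.4, 155.6], [211.6, 172.8], [200.5, 151.2]]
[7, 5, 1, 3, 0]
0 c [440.5 -93.5 180.4] ang deg [-2.3 -1.7  0. ] blockz [-0.035  0.022  0.999] tilt deg 2.3 rms px 0.25
1 c [440.6 -94.1 180.6] ang deg [-2.6 -1.4  0.6] blockz [-0.032  0.034  0.999] tilt deg 2.7 rms px 0.24
```

Run:
```python
from look import *
s=st(); p=get_image("scene"); M=R.from_quat(s["ee_rot"]).as_matrix(); P=s["position"]
C=np.array([[115,160],[297,122],[375,190],[180,225],[393,465],[237,163]],float); px=(C+.5)/14-.5+[184,140]
yaw=np.arctan2(M[1,2],M[0,2]); idx=[7,5,1,3,0]; c0=P+K*M[:,2]+[0,0,7]
def geo(q):
    A=R.from_rotvec(q[3]*M[:,0])*R.from_rotvec([0,0,yaw+q[4]])*R.from_rotvec([q[5],0,0])
    L=np.array([[sx*20,sy*20,sz*30] for sx in(-1,1) for sy in(-1,1) for sz in(-1,1)],float)
    return A.apply(L)+q[:3],A.apply([0,0,30])+q[:3],A
for sg in (4,10):
    r=least_squares(lambda q:np.r_[((lambda X,H:np.r_[proj(p,X[idx]),proj(p,[H])]-px)(*geo(q)[:2])).ravel()/.25,(q[:3]-c0)/sg,q[4]/.05,q[5]/.03],np.r_[c0,0,0,0])
    bz=geo(r.x)[2].apply([0,0,1]); print(sg,"c",r.x[:3].round(1),"rel",(r.x[:3]-c0).round(1),np.degrees(r.x[3:]).round(1),bz.round(3),"tilt",np.degrees(np.arccos(bz[2])).round(1),r.cost.round(1))
```

```text
4 c [ 468.9 -131.4  202.1] rel [-2.2  7.8 -6.5] [-2.4 -0.8  0.8] [-0.028  0.033  0.999] tilt 2.5 24.0
10 c [ 456.7 -115.2  192.8] rel [-14.3  24.  -15.8] [-2.5 -1.   0.7] [-0.03   0.033  0.999] tilt 2.6 15.6
```

The wireframe fit puts the held block about 2.5° off upright, well inside tolerance, with its hole up. Last, a check that everything is still and nothing else moved.

Run:
```python
from look import *
from bench import nets, workorder
s=st(); p=get_image("scene"); q=get_image("top"); s2=st()
print("jv",np.abs(s2["joint_vel"]).max().round(4),"dpos",(s2["position"]-s["position"]).round(2),"w",s2["gripper_width"])
for l in ("block_a","spool","meter","pcb"):
    for n,im in (("scene",p),("top",q)):
        print(l,n,[(np.round(r["xyz"]).tolist(),round(r["confidence"],2)) for r in nets.pinpoint(im,l)])
# unoccluded change vs first frames around spare/spool/meter/pcb
for n,im in (("scene",p),("top",q)):
    a=cv2.imread(f"pics/{n}0.png")
    for nm,X in (("spare",[488,-382,23]),("spool",[788,-149,20]),("meter",[783,143,20]),("pcb",[494,380,10])):
        u,w=proj(im,[X])[0].astype(int); r=14
        A=cv2.GaussianBlur(cv2.cvtColor(a[w-r:w+r,u-r:u+r],6),(3,3),0).astype(np.float32);B=cv2.GaussianBlur(cv2.cvtColor(im["frame"][w-r:w+r,u-r:u+r],6),(3,3),0).astype(np.float32)
        print(n,nm,"shift px",np.round(cv2.phaseCorrelate(A,B),2))
```

```text
jv 0.0018 dpos [-0.01 -0.01 -0.04] w 39.24725395908602
block_a scene [([475.0, -140.0, 206.0], 0.77), ([319.0, -282.0, 28.0], 0.71), ([485.0, -382.0, 22.0], 0.66), ([307.0, -193.0, 29.0], 0.64)]
block_a top [([689.0, -83.0, 30.0], 0.83), ([319.0, -282.0, 30.0], 0.65), ([308.0, -192.0, 27.0], 0.63)]
spool scene [([788.0, -154.0, -4.0], 0.62)]
spool top [([792.0, -148.0, 3.0], 0.76)]
meter scene [([788.0, 149.0, 3.0], 0.98)]
meter top [([786.0, 148.0, -4.0], 0.74)]
pcb scene [([495.0, 382.0, -1.0], 0.47)]
pcb top [([492.0, 380.0, 5.0], 0.87)]Traceback (most recent call last):
  File "<stdin>", line 14, in <module>
    return _wrapfunc(a, 'round', decimals=decimals, out=out)
    return _wrapit(obj, method, *args, **kwds)
    conv = _array_converter(obj)
ValueError: setting an array element with a sequence. The requested array has an inhomogeneous shape after 1 dimensions. The detected shape was (2,) + inhomogeneous part.
```

Run:
```python
from bench import workorder
print(workorder.job_done())
```

```text
the job is handed in; nothing more can be done
None
```

The block from the mat is held still in the gripper with its hole facing up, over the mat, and the job is handed in. I gripped the standing block (block_b) from the side, tilted 20° down, lifted it and flipped it 180°.

**Failed first grasp:** it closed on nothing and pushed the block about 17 mm, still standing. Pictures from both cameras showed the fingertips about 36 mm farther back than the reported TCP and stated geometry imply. With that corrected, the second grasp held.

**Last checks:**
- **Grip and stillness:** the opening is 39.2 mm and the arm is still, at about 19 s on the clock.
- **Hole:** it shows as a dark ellipse in the top face. The tilt is about 2.5° by a corner fit, and that fit was poor at judging depth.
- **Position:** the network puts the block's centre at about (475, -140, 206) mm, which is over the mat.
- **Other things:** the spare block, spool, meter and circuit board read within about 6 mm of their first positions, which is about the networks' noise. The spare was only found in the scene view at the end. My extra picture-shift check crashed on a print error and I did not rerun it.

**Height differs from your request:** the block hangs about 17 cm clear of the mat, not 10 cm. It is inside the judged height range, but going lower would have brought the wrist too close to the bench.

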